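# Unlock the spring drawer of the steel case with its key

## Robot

A 6-joint arm with a two-finger parallel gripper is mounted at the origin on a cart in front of the work surface, level with it; the furniture and walls round the work are solid. World frame = base frame: x ahead of the robot, y to its left, z up, the work surface at z = 0. Lengths are in mm, angles in rad, forces in N, time in s.
With the tool pointing down it reaches from about 325 to 875 mm from the base axis. Payload 4.4 kg.
Tool frame: the origin (TCP) lies on the centre line of the jaws, within the pads' length; the fingertips stand 8 mm ahead of it and the grasp point (between the pads) lies 11 mm behind it (arm.finger_overhang is the z of the fingertips in the tool frame, in mm); z points along the fingers, y is the direction in which the jaws open and shut (so a half turn about z gives the same grasp; the last joint's range is limited). The gripper opens to 85 mm and grips with 20 to 120 N. Pads are 22 mm wide; open, the fingers measure 114 mm over their backs; the gripper's body (76 mm by 85 mm) begins 54 mm behind the grasp point. The pads swing forward as they close: fully open they stand 13 mm farther back than shut.
Start: joints at [-1.363, 0.207, 1.542, -0, 1.393, -0.15], TCP at [201.361, -538.592, 239.282] pointing down, gripper open.
Joint ranges: [-2.73, 2.73], [-0.86, 2.22], [0.23, 2.46], [-1.11, 4.25], [0.08, 2.63], [-2.82, 2.82]. Speed limits (rad/s): [2.79, 2.79, 3.14, 3.14, 3.14, 3.14].

## Interface

Orientations are given as a unit quaternion [x, y, z, w].
In Python, from plant import arm gives the robot as it stands.
- The arm moves only by the tool move_arm, never from a script. Its argument "commands" is a list that holds one entry, the list of rows, each a list of 6 numbers: the shift along the tool's x, y, z as a fraction of full scale, then the turn, a rotation vector about the tool's x, y, z as a fraction of full scale. In form: [[[x, y, z, ax, ay, az], ...]]. A call has 1 to 20 rows; each row is the pose to reach, as a shift and turn from the pose measured when the call began, along the tool's axes at that moment, turning the shorter way round; what a row does not reach only later rows make up. Full scale, the value 1, is 0.1 m for a shift and pi rad for a turn. A row lasts 1/8 s, in which the tool goes at most 62.5 mm and 10.7 degrees, less where a joint would pass 70% of its speed; a pose out of reach is approached as far as the arm can. A call with a number of a shift or a turn outside -1 to 1 is refused whole. A call with a gripper value outside its range is refused whole. "fingers" is the gripper's target within -1 to 1 (fully open at 1, half-way at 0, shut at -1), set as the call begins (left out, the last holds). The fingers move at their own pace and stop on an object; the grip force is fixed at half the most. Time passes only in rows, so rows that repeat a pose let the fingers close. It gives the time, the measured TCP pose, the force and the opening at its end, in the units of the state.
- arm.state(): the state, without advancing time (a new reading comes with each control period).
- arm.read_camera(name): name is "scene" or "top"; returns a dict with "frame" (400x640x3 uint8, blue, green, red), "fovy" (degrees; the focal length in pixels is half the picture's height over the tangent of half this angle, whatever the lens; pixels are square), "cx", "cy" (the principal point, pixels), "R" (3x3) and "t" (3): a world point X has camera coordinates R X + t. Camera axes: x right, y down, z forward; pixel columns grow to the right and rows downward; lengths in mm; the calibration is good to about 2 mm. A picture is of the moment at which its call begins. There is no depth.
- arm.sign_off(): hands the job in, once; it reports no verdict.
Trained networks look in a picture, given as the dict that the camera call returned (one of the last four; its "shot" number tells which), for a name from the list of things; names that differ only in an ending like _2 or _b are one class to them, and where a whole thing is asked for, a point or a joint stands for the part that bears it (a point fixed in the world has none). Each returns a list of dicts, best first, with "conf" (0 to 1); they miss things now and then, are a little off and sometimes report something else, mostly with a low value. They report only what shows in the picture. A call takes as long as a camera call.
- arm.find_in(picture, label): "point" ([x, y, z] in mm, in world coordinates, good to about 4 mm: the middle of the surface that is visible of it).
- arm.masks_of(picture, label): "pixels" (400x640 bool, what is visible of it).
The state is a dict: "t": time; "joint_pos": joint angles; "joint_velocities": joint speeds; "joint_efforts": joint torques, N m; "position": TCP position; "tool_rot": TCP orientation; "contact_force": force on the tool from outside, world axes, zero at the start; "wrist_torque": the same for the moment, N m; "finger_gap": finger opening in mm.
Only numpy, scipy, OpenCV 4.12 (cv2) and the standard library are available. Lean on these libraries where they do the work, as an engineer would, in place of code of your own. Each camera call takes 0.05 s, during which the arm holds its last target.

## Task

Take the key out of its stand, put it into the lock in the top of the grey drawer case and feel for the keyway, which lies hidden down the hole and may have been left turned; push the key gently fully home, then turn it clockwise until the drawer springs open. Never force the key: press only lightly, and stop turning once the drawer is out. Leave the key standing fully home in the lock, let go of it, and do not disturb the other things on the worktop.

Things in the scene. Friction and masses are not known exactly. Their poses are not given: they have to be found in the camera images.
- key: Upright service key, 94 mm, 70 g, hanging in its stand. Origin at the tip of its blade, z up to the bow. Flat blade 16 mm wide (its x), 4 mm thick (y), z 0 to 12 mm; round shank 17 mm thick to z = 46; shoulder disc 30 mm wide, z 46 to 50; then the flat black bow. A half turn about z makes no difference. It lifts straight out of the stand.
- key_bow (a point): Grip point in the key's bow, on its axis, 75 mm above the key's tip; axes as the key's. The bow is 10 mm thick (y) and 32 mm wide (x), from 58 to 94 mm above the tip (16 mm wide from 50 to 58). Grip it across the 10 mm, fingertips clear of the shoulder.
- key_stand: Fixed aluminium stand: foot 60 x 60 x 6 mm and a square post 42 mm wide and 52 mm high with a 19.5 mm hole from its top in which the key hangs by its shoulder, so that the key's tip is 6 mm above the worktop. Origin at the centre of the underside, z up.
- lock_case: Fixed grey steel drawer case, 180 mm deep (its x), 200 wide (y), 90 high. Origin at the centre of the underside, z up; the drawer is in the front, which faces the case's -x.
- lock_mouth (a point): Centre of the steel lock face on top of the case, 94 mm above the worktop; axes as the case's. A round hole goes straight down here, 26.5 mm wide at the mouth, narrowing at 45 degrees to 18.5 mm (0.75 mm clearance round the shank). The key is fully home when its shoulder sits on this face, its tip 46 mm below it.
- slot_top (a point): Bottom of the hole, 37 mm below the lock face, fixed to the case, axes as the case's. Here lies the turning barrel with a slot 18.4 x 6.4 mm for the blade. The slot's direction is not measured: left anywhere up to 35 degrees either way from the case's x axis. The blade drops in only within about 3 to 8 degrees of it; else the shoulder stays 9 mm above the face.
- drawer (a joint): How far the drawer is out, m: 0 locked, 0.045 fully out; a spring pushes it to the case's -x. The barrel takes about 0.03 N m to turn (light rubbing does not move it). Turned clockwise seen from above it frees the drawer when the key is about 50 degrees past the case's x axis (15 to 85 degrees of turning); hard stop about 80 degrees past it.
- drawer_edge (a point): Middle of the top edge of the drawer's front panel, 83 mm above the worktop; axes as the case's.
- stain_iodine: Bystander: brown dropper bottle, 44 x 44 x 108 mm. Origin at the centre of its underside.
- marker: Bystander: black marker pen lying flat, 134 x 19 x 21 mm. Origin at the centre of its underside.
- tape_roll: Bystander: roll of tape lying flat, 54 x 54 x 19 mm. Origin at the centre of its underside.
- immersion_oil: Bystander: small dropper bottle, 35 x 36 x 86 mm. Origin at the centre of its underside.
- specimen_cup: Bystander: lidded specimen cup, 62 x 62 x 72 mm. Origin at the centre of its underside.

How it is judged:
By the outcome, as a careful person would: the job done as asked, in the order asked, and still so for the second after the job is handed in, with the robot touching nothing.
It also fails if it takes over 56 s, if anything falls off the work surface, if the arm or the gripper's body presses on something with over 40 N, if the wrist force passes 120 N, or if a joint passes its speed limit or range.

## Working session

There is one attempt and no reset: what is moved stays moved. The work goes in short steps, Python scripts to look and compute and a tool call to move; the robot and the scene stay as the last step left them, time stands still between calls to the robot, and variables do not carry over. Pictures are saved under pics/ and viewed, and the job is handed in when it is done.

Besides the shell and the picture viewer there is one more tool, called as name([rows], argument=value, ...), one row to a line, values as JSON. move_arm: Moves the arm, as the interface text tells. Shift numbers are shares of 0.1 m and turn numbers shares of pi rad, none past 1 either way. Its arguments: {"type":"object","properties":{"commands":{"type":"array"},"fingers":{"type":"number"}},"required":["commands"]}

```bash
ls; mkdir -p pics; python3 - <<'E'
from plant import arm
import cv2
s=arm.state();print(s)
for n in("scene","top"):
    p=arm.read_camera(n);cv2.imwrite(f"pics/{n}0.png",p["frame"]);print(n,p["fovy"],p["cx"],p["cy"],p["R"],p["t"])
    for l in("key","key_bow","key_stand","lock_case","lock_mouth","drawer","stain_iodine","marker","tape_roll","immersion_oil","specimen_cup"):
        try:
            print(l,[( [round(v) for v in d["point"]],round(d["conf"],2)) for d in arm.find_in(p,l)][:2])
        except Exception as e: print(l,e)
print(arm.state()["t"])
E
```

```text
pics
{'t': 0.0, 'joint_pos': array([-1.36349241e+00,  2.07446958e-01,  1.54298312e+00,  2.55411274e-05,
        1.39348027e+00, -1.50499487e-01]), 'joint_velocities': array([-0.00025319, -0.00057864,  0.0004609 , -0.00170427, -0.00273656,
        0.00113825]), 'joint_efforts': array([ 1.15190673e-03, -3.83035326e+01, -2.91595548e+01, -1.13117296e-04,
        1.05582015e-02,  2.09015286e-05]), 'position': array([ 201.21702015, -537.84794908,  238.0965946 ]), 'tool_rot': array([ 9.84039470e-01,  1.77946560e-01, -2.03468188e-05, -1.15873884e-03]), 'contact_force': array([-0.43538832,  0.70948192, -0.11674997]), 'wrist_torque': array([-0.05462665, -0.05847354, -0.00222816]), 'finger_gap': 85.3019332121346}
scene 42.09667280465199 313.9417916330454 199.645530801343 [[ 0.74883359 -0.66230181 -0.02458781]
 [-0.27722435 -0.27931541 -0.91930929]
 [ 0.60199245  0.69522601 -0.39276695]] [-371.39345736  224.53257048 1330.16499851]
key [([501, -258, 65], 0.54)]
key_bow []
key_stand [([534, 43, 84], 0.52), ([409, 276, 49], 0.25)]
lock_case [([533, 37, 82], 0.56)]
lock_mouth [([533, 40, 85], 0.68)]
[... 318 characters left out ...]
7816748 200.8110882392775 [[-0.01187882 -0.99992395  0.00331397]
 [-0.99214615  0.01137358 -0.12456586]
 [ 0.1245187  -0.00476764 -0.99220581]] [-33.26758035 498.87646602 982.62219735]
key [([510, -248, 79], 0.61)]
key_bow [([509, -247, 85], 0.58)]
key_stand [([501, -245, 22], 0.84), ([509, -251, 84], 0.64)]
lock_case [([566, 90, 89], 0.77), ([483, 106, 55], 0.35)]
lock_mouth []
drawer [([482, 108, 56], 0.58)]
stain_iodine [([635, 281, 62], 0.64), ([501, -244, 19], 0.17)]
marker [([512, -252, 84], 0.71), ([337, -307, 17], 0.57)]
tape_roll [([581, -365, 20], 0.8), ([339, -307, 15], 0.46)]
immersion_oil [([638, -277, 48], 0.76)]
specimen_cup [([420, 280, 72], 0.9), ([501, -241, 19], 0.22)]
1.2
```

View pics/scene0.png

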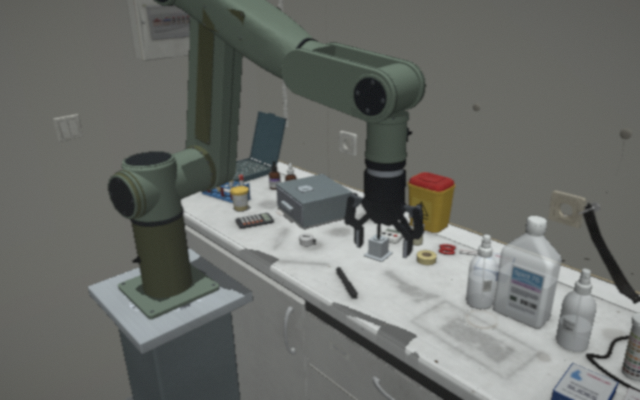

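View pics/top0.png

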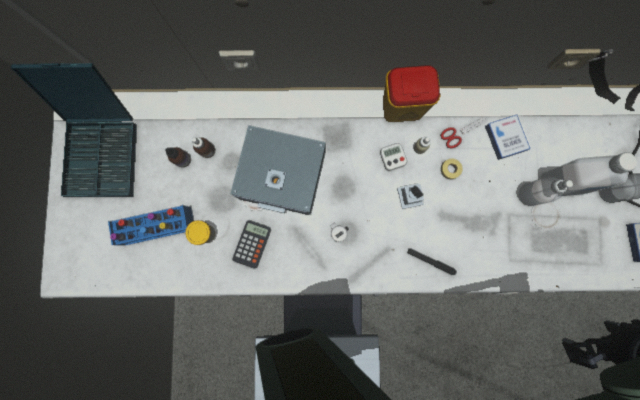

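```bash
python3 - <<'E'
import cv2
t=cv2.imread("pics/top0.png")
cv2.imwrite("pics/topkey.png",cv2.resize(t[170:290,510:660],None,fx=5,fy=5,interpolation=2)[:600,:750])
cv2.imwrite("pics/toplock.png",cv2.resize(t[110:240,170:330],None,fx=4.5,fy=4.5,interpolation=2)[:600,:800])
s=cv2.imread("pics/scene0.png")
cv2.imwrite("pics/sclock.png",cv2.resize(s[130:270,170:370],None,fx=4,fy=4,interpolation=2))
cv2.imwrite("pics/sckey.png",cv2.resize(s[150:270,400:560],None,fx=5,fy=5,interpolation=2))
E
```

```text
(no output)
```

The scene view shows the stand at (379,245) and the case at (315,200), with its lock at (305,188). In the top view the stand and key are at (410,195), the case at (280,170), and the lock at (275,180) with the drawer front facing down in the picture. My first crops missed the key, so I'm cropping again.

```bash
python3 - <<'E'
import cv2
t=cv2.imread("pics/top0.png")
cv2.imwrite("pics/topkey2.png",cv2.resize(t[165:225,370:450],None,fx=10,fy=10,interpolation=2))
cv2.imwrite("pics/toplock2.png",cv2.resize(t[115:225,220:340],None,fx=5.4,fy=5.4,interpolation=2))
E
```

```text
(no output)
```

View pics/topkey2.png

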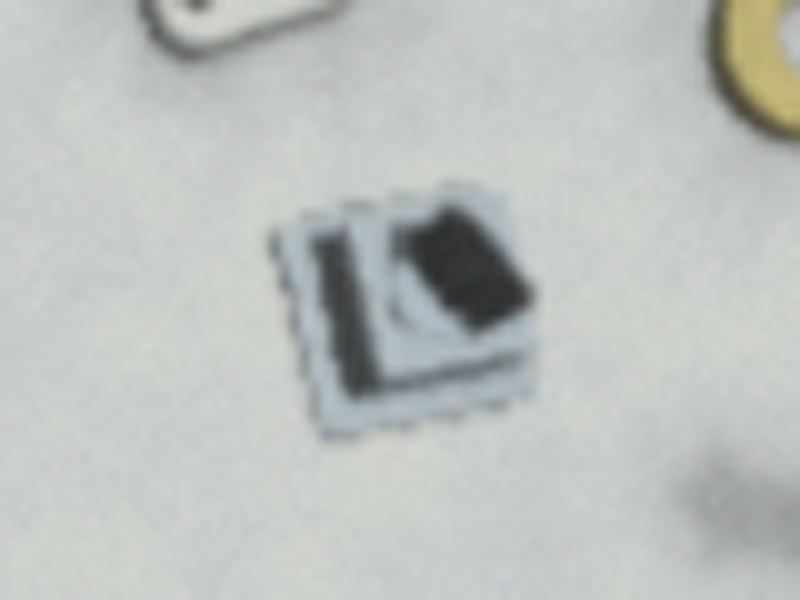

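View pics/toplock2.png

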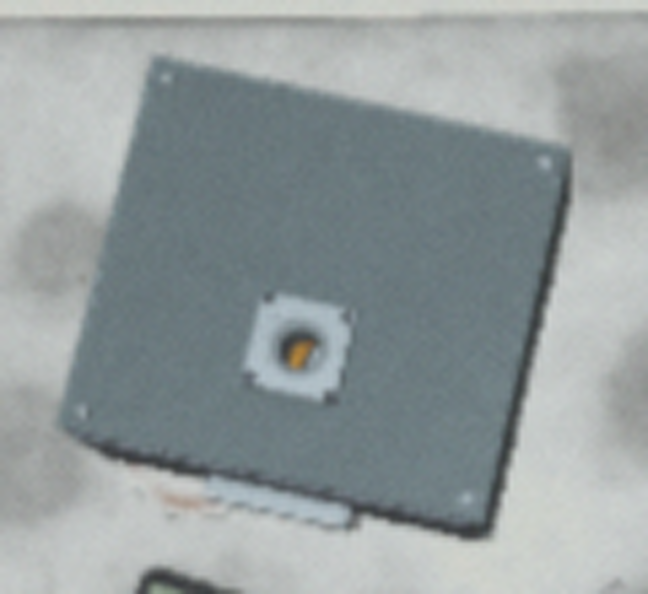

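The key's bow shows at about (414,192) in the top view, with its long side running diagonally. The lock plate centre is at about (275.4,179.7), and the case is turned roughly 12°. Next I'll view scene crops for a two-view fit.

```bash
python3 - <<'E'
import cv2
s=cv2.imread("pics/scene0.png")
cv2.imwrite("pics/sclock2.png",cv2.resize(s[165:235,265:365],None,fx=8,fy=8,interpolation=2))
cv2.imwrite("pics/sckey2.png",cv2.resize(s[205:265,340:420],None,fx=10,fy=10,interpolation=2))
E
```

```text
(no output)
```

View pics/sclock2.png

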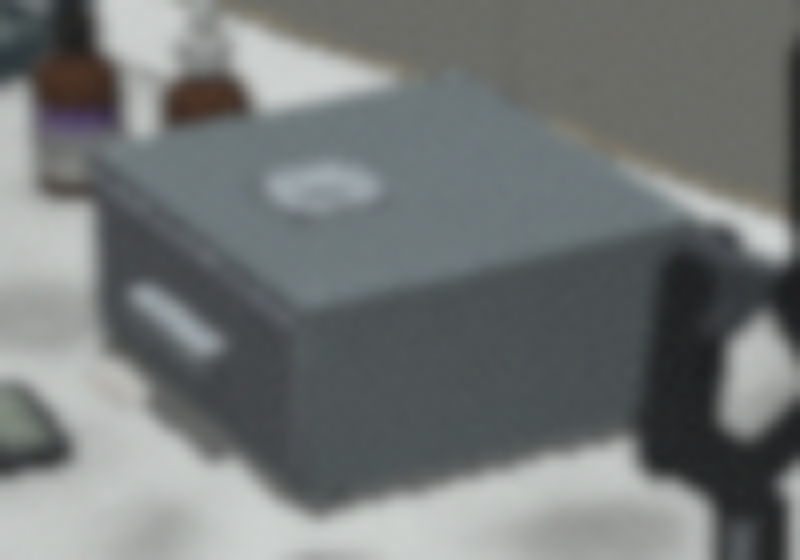

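View pics/sckey2.png

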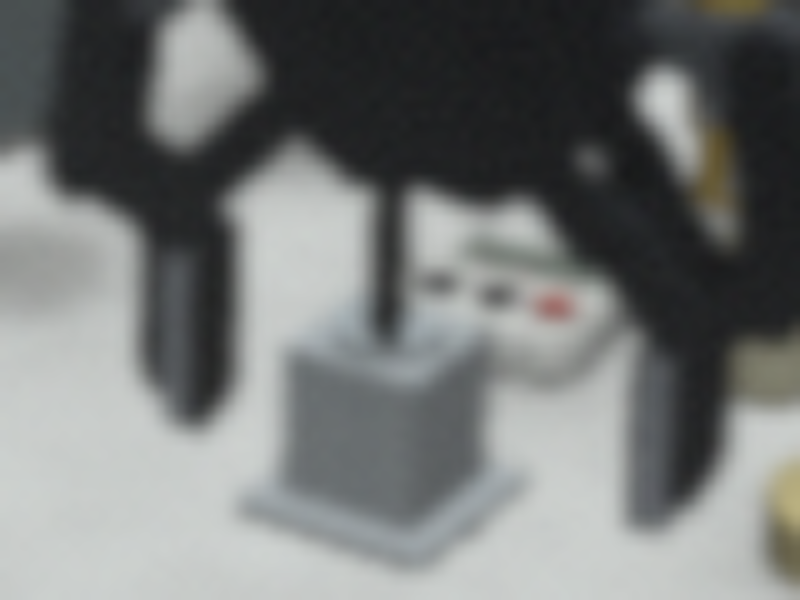

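```bash
cat > h.py <<'E'
import numpy as np, pickle
class Cam:
    def __init__(s,p):
        s.R=np.array(p["R"]);s.t=np.array(p["t"]);s.f=200/np.tan(np.radians(p["fovy"])/2);s.cx=p["cx"];s.cy=p["cy"]
    def proj(s,X):
        c=np.atleast_2d(X)@s.R.T+s.t
        return np.c_[s.cx+s.f*c[:,0]/c[:,2], s.cy+s.f*c[:,1]/c[:,2]]
    def back(s,uv,z):
        uv=np.atleast_2d(uv).astype(float)
        d=np.c_[(uv[:,0]-s.cx)/s.f,(uv[:,1]-s.cy)/s.f,np.ones(len(uv))]@s.R
        o=-s.R.T@s.t
        return o+d*((z-o[2])/d[:,2])[:,None]
def crop(uv,x0,y0,s):
    uv=np.atleast_2d(uv).astype(float);return np.c_[x0+(uv[:,0]+.5)/s-.5,y0+(uv[:,1]+.5)/s-.5]
def R2(a): return np.array([[np.cos(a),-np.sin(a)],[np.sin(a),np.cos(a)]])
E
python3 - <<'E'
from plant import arm
from h import *
import pickle
from scipy.optimize import least_squares
T=Cam(arm.read_camera("top"));S=Cam(arm.read_camera("scene"))
pickle.dump((T,S),open("cams.pkl","wb"))
np.set_printoptions(precision=1,suppress=True)
k=lambda p:crop(p,370,165,10); l=lambda p:crop(p,220,115,5.4)
ks=lambda p:crop(p,340,205,10); ls=lambda p:crop(p,265,165,8)
print("foot",T.back(k([(275,235),(325,435),(535,395)]),3))
print("post",T.back(k([(350,205),(530,350),(380,385)]),52), S.back(ks([(285,350),(410,385),(490,335)]),52))
print("postc", T.back(k([(455,367.5)]),52))
b=T.back(k([(405,245),(455,205),(530,295),(475,335)]),100);print("bow",b,b.mean(0))
print("bow scene line", S.back(ks([(388,340)]),56),S.back(ks([(390,190)]),85))
c=T.back(l([(152,60),(570,150),(485,525),(62,430)]),90);print("case",c,c.mean(0))
cs=S.back(ls([(92,155),(300,305),(690,215),(455,72)]),90);print("case sc",cs,cs.mean(0))
print("plate",T.back(l([(270,297),(350,315),(325,400),(248,375)]),94).mean(0),T.back(l([(298,350)]),94),S.back(ls([(323,187)]),94))
E
```

```text
foot [[ 534.5 -219.3    3. ]
 [ 480.3 -230.9    3. ]
 [ 490.4 -287.5    3. ]]
post [[ 534.4 -230.1   52. ]
 [ 496.4 -274.7   52. ]
 [ 487.8 -236.1   52. ]] [[ 483.6 -241.2   52. ]
 [ 492.8 -278.8   52. ]
 [ 530.6 -274.5   52. ]]
postc [[ 492.1 -255.4   52. ]]
bow [[ 516.5 -233.6  100. ]
 [ 526.2 -246.2  100. ]
 [ 503.8 -263.6  100. ]
 [ 494.2 -249.8  100. ]] [ 510.2 -248.3  100. ]
bow scene line [[ 502.5 -262.    56. ]] [[ 528.2 -238.7   85. ]]
case [[683.6 166.2  90. ]
 [638.5 -27.8  90. ]
 [464.6  12.5  90. ]
 [510.2 204.6  90. ]] [574.2  88.9  90. ]
case sc [[503.3 195.8  90. ]
 [463.4  14.5  90. ]
 [632.5 -26.4  90. ]
 [677.  161.8  90. ]] [569.1  86.4  90. ]
plate [546.7  96.9  94. ] [[545.2  97.   94. ]] [[541.9  92.5  94. ]]
```

```bash
cat >> h.py <<'E'
from scipy.spatial.transform import Rotation as Ro
def state_yaw(s):
    M=Ro.from_quat(s["tool_rot"]).as_matrix();return np.degrees(np.arctan2(M[1,0],M[0,0]))
def plan(s,pos,psi):
    """row (fractions) to reach TCP pos, tool down, tool-x yaw psi deg"""
    R0=Ro.from_quat(s["tool_rot"]);a=np.radians(psi)
    M=np.array([[np.cos(a),np.sin(a),0],[np.sin(a),-np.cos(a),0],[0,0,-1]])
    d=R0.inv().apply(np.array(pos)-s["position"])/100
    r=(R0.inv()*Ro.from_matrix(M)).as_rotvec()/np.pi
    return np.round(np.r_[d,r],4)
def show(s):
    print("t %.2f pos %s yaw %.2f F %s T %s gap %.1f j6 %.1f"%(s["t"],np.round(s["position"],1),state_yaw(s),np.round(s["contact_force"],1),np.round(s["wrist_torque"],3),s["finger_gap"],np.degrees(s["joint_pos"][5])))
E
python3 - <<'E'
from plant import arm
from h import *
s=arm.state();show(s);print(plan(s,(511,-254,135),37).tolist())
E
```

```text
t 1.30 pos [ 201.4 -538.6  239.3] yaw 20.50 F [ 0.4  0.8 -0.1] T [-0.04  -0.004 -0.   ] gap 85.2 j6 -8.6
[3.8969, -1.5812, 1.0429, -0.0, -0.0, -0.0917]
```

move_arm([
  [[0.5, -0.2, 0, 0, 0, -0.045], [0.974, -0.395, 0, 0, 0, -0.0917]],
], fingers=1)

```text
t: 1.55
position: [279.3, -467.0, 239.3]
tool_rot: [0.948, 0.319, 0.0, 0.0]
contact_force: [-0.2, 0.2, -0.3]
finger_gap: 85.4
```

```bash
python3 - <<'E'
from plant import arm
from h import *
s=arm.state();show(s);print(plan(s,(511,-254,135),37).tolist())
E
```

```text
t 1.55 pos [ 279.3 -467.   239.3] yaw 37.17 F [-0.2  0.2 -0.3] T [-0.081 -0.027 -0.   ] gap 85.4 j6 -15.4
[3.133, -0.2971, 1.0433, 0.0001, -0.0001, 0.001]
```

move_arm([
  [[0.55, -0.05, 0, 0, 0, 0], [1, -0.1, 0, 0, 0, 0]],
])

```text
t: 1.8
position: [354.2, -397.1, 239.4]
tool_rot: [0.948, 0.319, 0.0, 0.0]
contact_force: [0.6, -0.6, 0.1]
finger_gap: 85.4
```

move_arm([
  [[0.55, -0.05, 0, 0, 0, 0], [1, -0.1, 0, 0, 0, 0]],
])

```text
t: 2.05
position: [429.2, -327.1, 239.7]
tool_rot: [0.948, 0.319, 0.001, 0.0]
contact_force: [0.1, 0.3, -0.1]
finger_gap: 85.4
```

```bash
python3 - <<'E'
from plant import arm
from h import *
s=arm.state();show(s);print(plan(s,(511,-254,135),37).tolist())
E
```

```text
t 2.05 pos [ 429.2 -327.1  239.7] yaw 37.25 F [ 0.1  0.3 -0.1] T [-0.017 -0.076  0.032] gap 85.4 j6 6.2
[1.0928, -0.0883, 1.0478, 0.0004, -0.0003, 0.0014]
```

move_arm([
  [[0.5, -0.04, 0.3, 0, 0, 0], [1, -0.08, 0.8, 0, 0, 0], [1, -0.08, 1, 0, 0, 0], [1, -0.08, 1, 0, 0, 0]],
])

```text
t: 2.55
position: [502.7, -258.3, 137.1]
tool_rot: [0.947, 0.32, -0.001, -0.002]
contact_force: [-0.2, -0.9, 0.2]
finger_gap: 85.4
```

```bash
python3 - <<'E'
from plant import arm
from h import *
import cv2
s=arm.state();show(s);print(plan(s,(511,-254,70),37).tolist())
p=arm.read_camera("scene")["frame"];cv2.imwrite("pics/a1.png",cv2.resize(p[185:265,320:440],None,fx=6.6,fy=6.6,interpolation=2))
p=arm.read_camera("top")["frame"];cv2.imwrite("pics/a2.png",cv2.resize(p[165:225,370:450],None,fx=10,fy=10,interpolation=2))
E
```

```text
t 2.55 pos [ 502.7 -258.3  137.1] yaw 37.35 F [-0.2 -0.9  0.2] T [-0.006  0.075 -0.002] gap 85.4 j6 16.7
[0.0925, 0.0191, 0.6703, -0.0015, 0.0004, 0.0019]
```

View pics/a1.png

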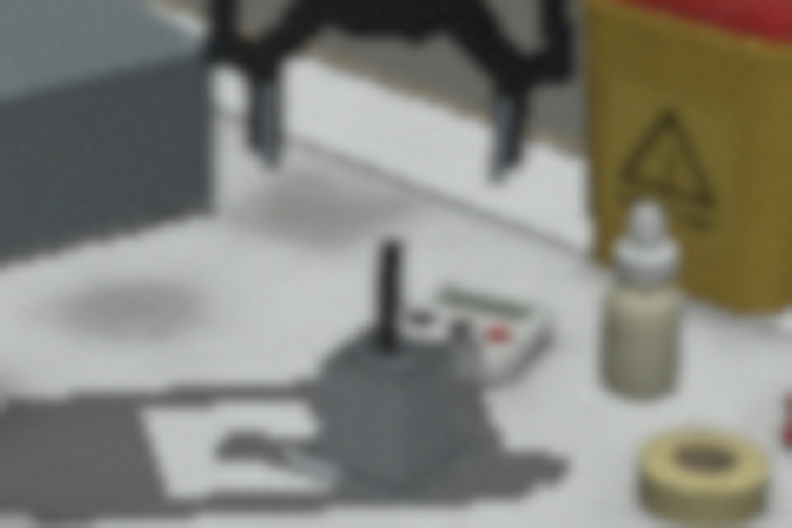

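View pics/a2.png

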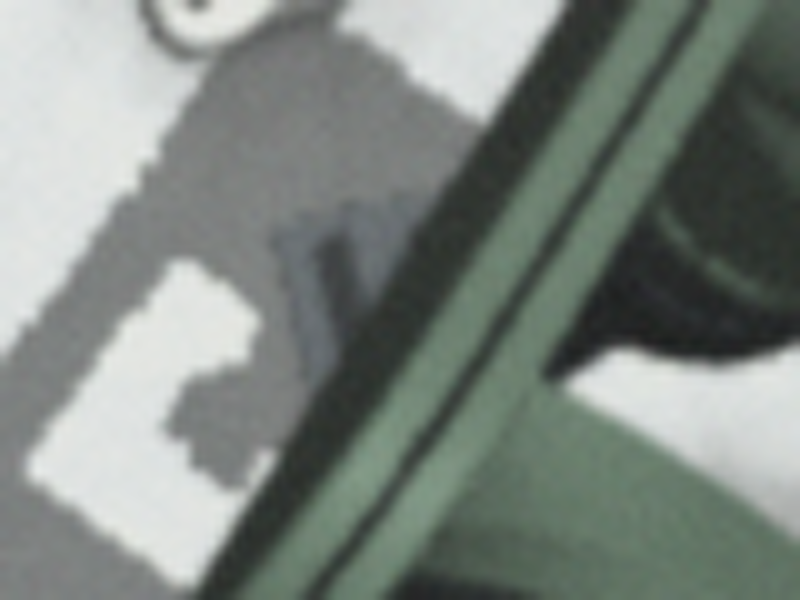

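The scene crop shows the fingertips at (268,165) and (500,180), and the bow edge-on at x≈390 from y=240 to 345. The bow already lies nearly midway between the jaws. The arm hides the key in the top view. I'll put a number on the lateral offset.

```bash
python3 - <<'E'
from h import *
T,S=pickle.load(open("cams.pkl","rb"))
np.set_printoptions(precision=1,suppress=True)
pos=np.array([502.7,-258.3,137.1]); a=np.radians(37.35)
ty=np.array([np.sin(a),-np.cos(a),0])
f=lambda X:((S.proj(X)-[320,185]+.5)*6.6-.5)
for z in(137.1,142): 
  for e in(-45,0,45): print(z,e,f(pos+ty*e+[0,0,z-137.1]))
for x,y in((511,-254),(508,-256),(513,-252)): print(x,y,f([x,y,100]),f([x,y,60]))
E
```

```text
137.1 -45 [[276.2 169.8]]
137.1 0 [[386.2 176.1]]
137.1 45 [[497.7 182.6]]
142 -45 [[276.3 158.9]]
142 0 [[386.5 165.2]]
142 45 [[498.1 171.6]]
511 -254 [[389.9 248.7]] [[387.5 334.9]]
508 -256 [[388.6 252.4]] [[386.3 338.7]]
513 -252 [[389.5 245.8]] [[387.2 331.8]]
```

move_arm([
  [[0.095, 0.019, 0.1, -0.0015, 0, 0.001], [0.095, 0.019, 0.4, -0.0015, 0, 0.001], [0.095, 0.019, 0.67, -0.0015, 0, 0.001], [0.095, 0.019, 0.67, -0.0015, 0, 0.001]],
])

```text
t: 3.15
position: [511.9, -256.1, 72.0]
tool_rot: [0.948, 0.317, 0.0, 0.002]
contact_force: [0.5, -0.1, 0.6]
finger_gap: 85.3
```

```bash
python3 - <<'E'
from plant import arm
from h import *
import cv2
s=arm.state();show(s);print(plan(s,(511,-254,70),37).tolist())
p=arm.read_camera("scene")["frame"];cv2.imwrite("pics/a3.png",cv2.resize(p[185:265,320:440],None,fx=6.6,fy=6.6,interpolation=2))
E
```

```text
t 3.15 pos [ 511.9 -256.1   72. ] yaw 37.01 F [ 0.5 -0.1  0.6] T [-0.048  0.028  0.015] gap 85.3 j6 17.8
[0.0056, -0.0227, 0.02, 0.0011, 0.0001, 0.0]
```

View pics/a3.png

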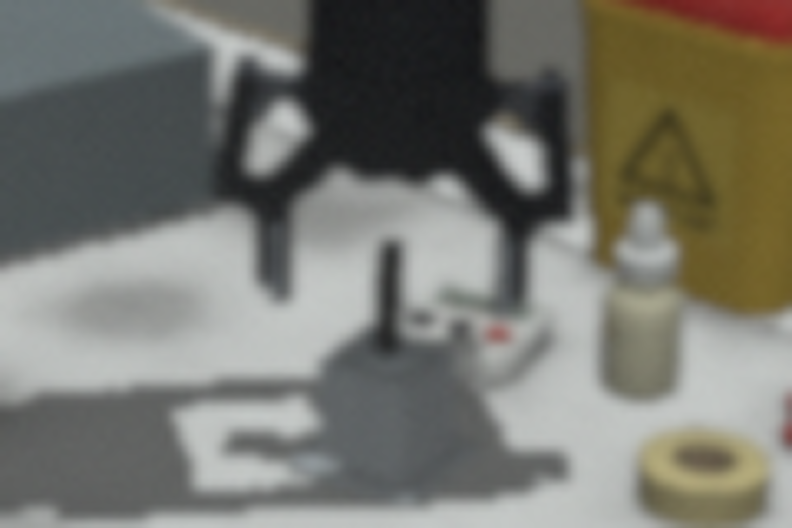

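The jaws are about 2 mm off to the right: the tips' midpoint is at x≈393 and the bow at 389. I'll correct that, then close.

move_arm([
  [[0.006, -0.021, 0.02, 0.001, 0, 0], [0.006, -0.021, 0.02, 0.001, 0, 0], [0.006, -0.021, 0.02, 0.001, 0, 0]],
], fingers=-0.5)

```text
t: 3.58
position: [512.9, -255.2, 72.5]
tool_rot: [0.948, 0.317, 0.001, 0.002]
contact_force: [0.5, 0.4, 0.1]
finger_gap: 32.0
```

```bash
python3 - <<'E'
from plant import arm
from h import *
import cv2
s=arm.state();show(s);print(plan(s,(511,-254,70),37).tolist())
p=arm.read_camera("scene")["frame"];cv2.imwrite("pics/a4.png",cv2.resize(p[185:265,320:440],None,fx=6.6,fy=6.6,interpolation=2))
E
```

```text
t 3.58 pos [ 512.9 -255.2   72.5] yaw 37.02 F [0.5 0.4 0.1] T [-0.015 -0.019  0.033] gap 32.0 j6 17.9
[-0.0075, -0.0211, 0.0247, 0.0016, -0.0004, 0.0001]
```

View pics/a4.png

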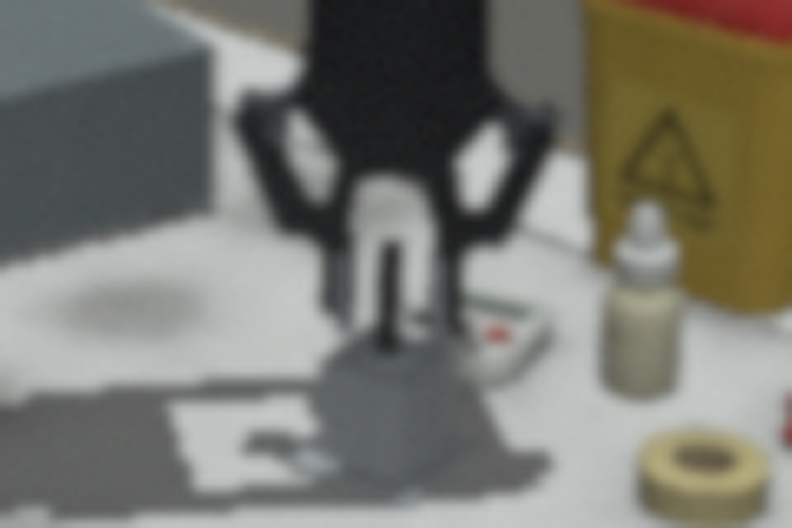

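The pads' midpoint is at x≈394 and the bow at 389, so the small correction had no effect. I'll overshoot it deliberately.

move_arm([
  [[-0.008, -0.042, 0.048, 0.0016, 0, 0], [-0.008, -0.042, 0.048, 0.0016, 0, 0], [-0.008, -0.042, 0.048, 0.0016, 0, 0]],
])

```text
t: 4.0
position: [509.4, -252.2, 67.3]
tool_rot: [0.948, 0.317, 0.0, -0.001]
contact_force: [0.1, -0.1, -0.6]
finger_gap: 21.3
```

```bash
python3 - <<'E'
from plant import arm
from h import *
import cv2
s=arm.state();show(s);print(plan(s,(511,-254,70),37).tolist())
p=arm.read_camera("scene")["frame"];cv2.imwrite("pics/a5.png",cv2.resize(p[185:265,320:440],None,fx=6.6,fy=6.6,interpolation=2))
s=arm.state();show(s)
E
```

```text
t 4.00 pos [ 509.4 -252.2   67.3] yaw 37.02 F [ 0.1 -0.1 -0.6] T [-0.011  0.013  0.046] gap 21.3 j6 17.8
[0.0015, 0.0239, -0.0273, -0.0003, -0.0004, 0.0001]
t 4.05 pos [ 509.5 -252.3   67.4] yaw 37.02 F [-0.3 -0.4  0.3] T [ 0.015 -0.039  0.024] gap 21.1 j6 17.8
```

View pics/a5.png

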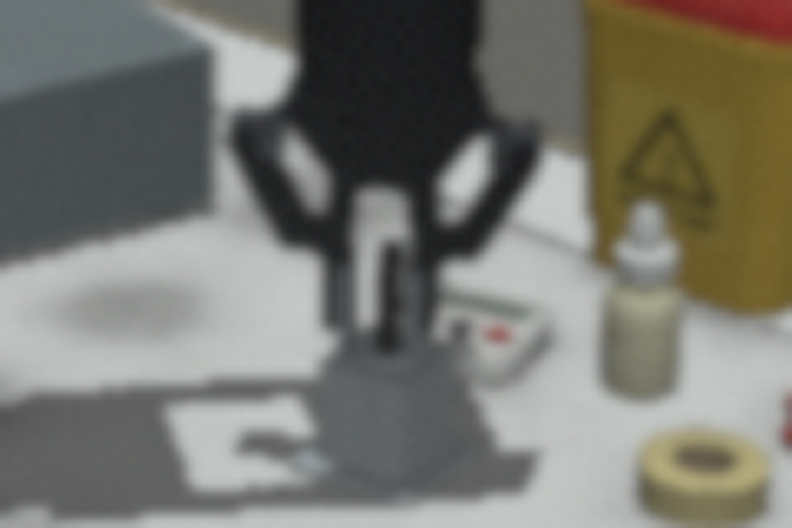

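move_arm([
  [[0.002, 0.026, -0.028, 0, 0, 0], [0.002, 0.026, -0.028, 0, 0, 0]],
])

```text
t: 4.3
position: [511.9, -254.7, 70.7]
tool_rot: [0.948, 0.317, 0.001, 0.0]
contact_force: [0.4, 0.1, 0.2]
finger_gap: 21.3
```

```bash
python3 - <<'E'
from plant import arm
from h import *
s=arm.state();show(s);print(plan(s,(511,-254,70),37).tolist())
E
```

```text
t 4.30 pos [ 511.9 -254.7   70.7] yaw 37.01 F [0.4 0.1 0.2] T [ 0.042 -0.032  0.005] gap 21.3 j6 17.8
[-0.0026, -0.011, 0.0071, 0.0002, -0.0005, 0.0001]
```

move_arm([
  [[0, -0.01, 0.005, 0, 0, 0], [0, -0.01, 0.005, 0, 0, 0], [0, -0.01, 0.005, 0, 0, 0]],
], fingers=-1)

```text
t: 4.68
position: [511.5, -254.2, 70.5]
tool_rot: [0.948, 0.317, 0.001, 0.0]
contact_force: [1.1, -0.1, 1.8]
finger_gap: 9.2
```

```bash
python3 - <<'E'
from plant import arm
from h import *
import cv2
s=arm.state();show(s)
p=arm.read_camera("scene")["frame"];cv2.imwrite("pics/a6.png",cv2.resize(p[185:265,320:440],None,fx=6.6,fy=6.6,interpolation=2))
s=arm.state();show(s);print(plan(s,s["position"]+[0,0,80],37).tolist())
E
```

```text
t 4.67 pos [ 511.5 -254.2   70.5] yaw 37.01 F [ 1.1 -0.1  1.8] T [-0.103 -0.018 -0.018] gap 9.2 j6 17.8
t 4.72 pos [ 511.5 -254.1   70.5] yaw 37.01 F [ 0.5 -0.1  2.5] T [-0.093  0.008 -0.009] gap 9.1 j6 17.8
[0.0014, 0.0012, -0.8, 0.0005, -0.0006, 0.0001]
```

View pics/a6.png

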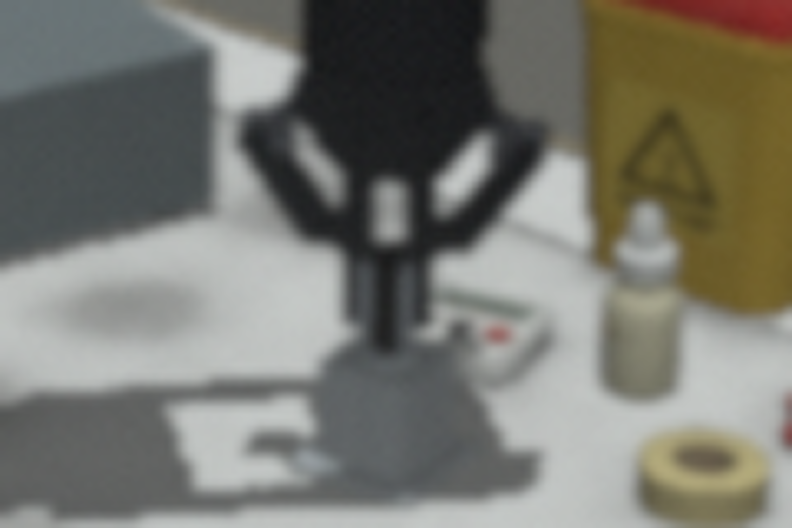

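move_arm([
  [[0, 0, -0.15, 0, 0, 0], [0, 0, -0.35, 0, 0, 0], [0, 0, -0.65, 0, 0, 0], [0, 0, -1, 0, 0, 0], [0, 0, -1, 0, 0, 0]],
])

```text
t: 5.35
position: [513.3, -255.4, 174.8]
tool_rot: [0.948, 0.317, 0.003, 0.003]
contact_force: [-0.8, 0.2, -0.9]
finger_gap: 9.3
```

```bash
python3 - <<'E'
from plant import arm
from h import *
import cv2
s=arm.state();show(s)
p=arm.read_camera("scene")["frame"];cv2.imwrite("pics/a7.png",cv2.resize(p[165:265,320:440],None,fx=6,fy=6,interpolation=2))
s=arm.state();show(s);print(plan(s,(544.5,96,205),s["joint_pos"][5]*0+167.4).tolist())
E
```

```text
t 5.35 pos [ 513.3 -255.4  174.8] yaw 37.02 F [-0.8  0.2 -0.9] T [ 0.046  0.029 -0.003] gap 9.3 j6 17.8
t 5.40 pos [ 512.  -254.5  172.4] yaw 37.01 F [-0.4  0.  -1.1] T [ 0.048 -0.006  0.05 ] gap 9.6 j6 17.8
[2.371, -2.6017, -0.3309, 0.0018, 0.0011, -0.7244]
```

View pics/a7.png

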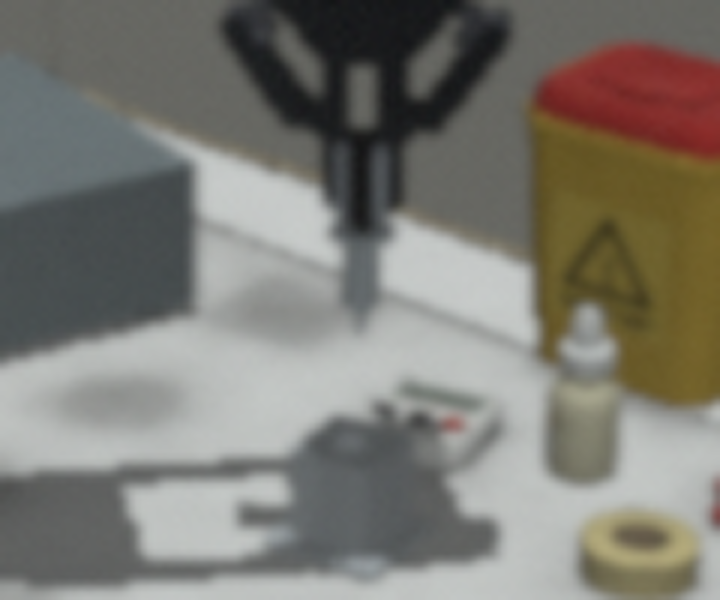

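The key is out of the stand and held straight, with its blade tip at (360,330) in the crop. Next is the transit to the lock.

```bash
cat > nx.py <<'E'
import sys
from plant import arm
from h import *
x,y,z,psi=map(float,sys.argv[1:5])
s=arm.state();show(s);print(plan(s,(x,y,z),psi).tolist())
E
python3 nx.py 520 -165 195 79
```

```text
t 5.40 pos [ 512.  -254.5  172.4] yaw 37.01 F [-0.4  0.  -1.1] T [ 0.048 -0.006  0.05 ] gap 9.6 j6 17.8
[0.6039, -0.6656, -0.2272, 0.0017, -0.0003, -0.2333]
```

move_arm([
  [[0.1, -0.1, -0.2, 0.001, 0, -0.058], [0.25, -0.25, -0.23, 0.001, 0, -0.117], [0.45, -0.5, -0.23, 0.001, 0, -0.175], [0.6, -0.66, -0.23, 0.001, 0, -0.233]],
])

```text
t: 5.9
position: [518.4, -163.7, 193.2]
tool_rot: [0.77, 0.638, -0.0, -0.001]
contact_force: [-0.4, -1.1, -0.6]
finger_gap: 9.4
```

```bash
python3 nx.py 528 -78 195 121
```

```text
t 5.90 pos [ 518.4 -163.7  193.2] yaw 79.32 F [-0.4 -1.1 -0.6] T [-0.046  0.053  0.009] gap 9.4 j6 -16.0
[0.8601, -0.0648, -0.0162, -0.0005, -0.0008, -0.2315]
```

move_arm([
  [[0.22, -0.02, -0.02, 0, 0, -0.058], [0.43, -0.03, -0.02, 0, 0, -0.116], [0.65, -0.05, -0.02, 0, 0, -0.174], [0.86, -0.065, -0.02, 0, 0, -0.2315]],
])

```text
t: 6.4
position: [526.4, -76.7, 193.2]
tool_rot: [0.49, 0.872, 0.0, -0.004]
contact_force: [0.2, 0.5, -0.3]
finger_gap: 9.3
```

```bash
python3 nx.py 536 9 195 163
```

```text
t 6.40 pos [526.4 -76.7 193.2] yaw 121.34 F [ 0.2  0.5 -0.3] T [-0.038 -0.064  0.001] gap 9.3 j6 -49.0
[0.6822, 0.5279, -0.015, -0.0003, -0.0023, -0.2315]
```

move_arm([
  [[0.17, 0.13, -0.02, 0, -0.002, -0.058], [0.34, 0.26, -0.02, 0, -0.002, -0.116], [0.51, 0.39, -0.02, 0, -0.002, -0.174], [0.68, 0.53, -0.02, 0, -0.002, -0.2315]],
])

```text
t: 6.9
position: [534.6, 9.9, 193.4]
tool_rot: [0.145, 0.989, -0.0, -0.003]
contact_force: [0.0, -0.2, -0.0]
finger_gap: 9.1
```

```bash
python3 nx.py 544.5 95 190 204
```

```text
t 6.90 pos [534.6   9.9 193.4] yaw 163.34 F [ 0.  -0.2 -0. ] T [-0.033 -0.018  0.   ] gap 9.1 j6 -81.5
[0.1492, 0.8438, 0.034, 0.0003, -0.0019, -0.2259]
```

move_arm([
  [[0.04, 0.22, 0, 0, -0.002, -0.058], [0.08, 0.43, 0, 0, -0.002, -0.116], [0.11, 0.63, 0, 0, -0.002, -0.174], [0.15, 0.844, 0.0, 0, -0.002, -0.226], [0.15, 0.844, 0.0, 0, -0.002, -0.226]],
])

```text
t: 7.52
position: [542.9, 96.2, 191.5]
tool_rot: [-0.209, 0.978, 0.001, -0.002]
contact_force: [0.3, 0.2, -0.4]
finger_gap: 9.0
```

```bash
python3 nx.py 544.5 95 190 204; python3 - <<'E'
from plant import arm
from h import *
import cv2
p=arm.read_camera("scene")["frame"];cv2.imwrite("pics/b1.png",cv2.resize(p[135:235,265:365],None,fx=6,fy=6,interpolation=2))
p=arm.read_camera("top")["frame"];cv2.imwrite("pics/b2.png",cv2.resize(p[115:225,220:340],None,fx=5.4,fy=5.4,interpolation=2))
show(arm.state())
E
```

```text
t 7.53 pos [542.9  96.2 191.5] yaw -155.91 F [ 0.3  0.2 -0.4] T [-0.02   0.045  0.01 ] gap 9.0 j6 -113.1
[-0.0097, -0.017, 0.0146, 0.0008, -0.001, 0.0005]
t 7.62 pos [543.3  94.8 192. ] yaw -156.05 F [ 0.7  0.2 -0.4] T [ 0.001 -0.026 -0.024] gap 9.2 j6 -113.1
```

View pics/b1.png

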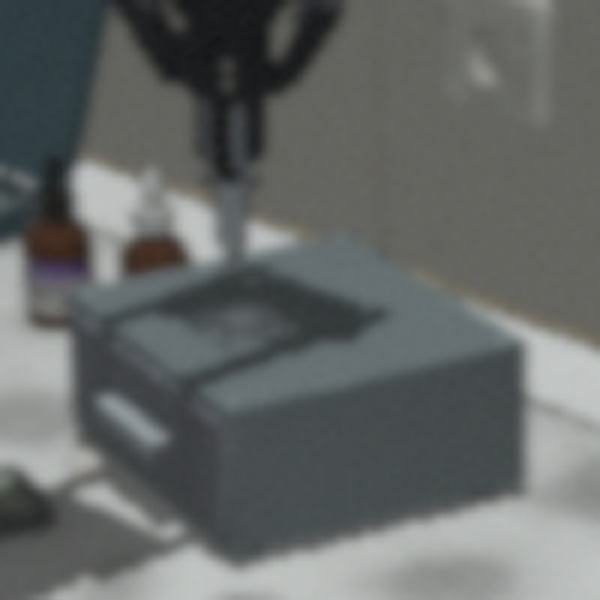

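View pics/b2.png

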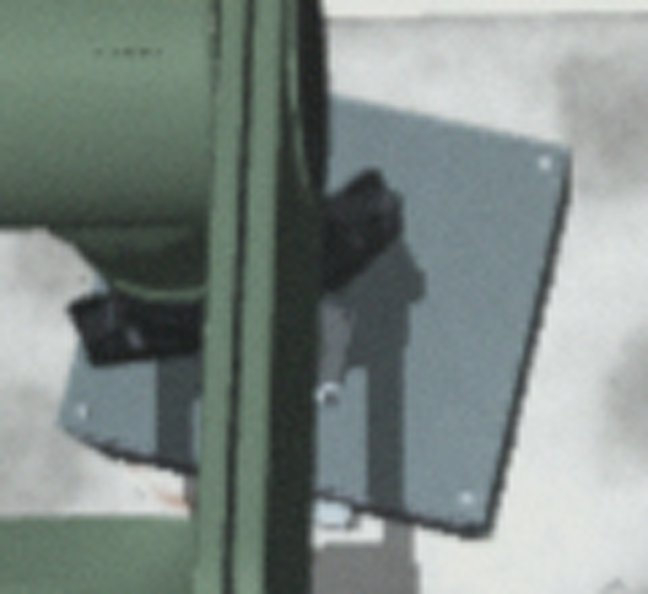

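```bash
python3 - <<'E'
from h import *
T,S=pickle.load(open("cams.pkl","rb"))
np.set_printoptions(precision=1,suppress=True)
f=lambda X:((S.proj(X)-[265,135]+.5)*6-.5)
for z in (127.5,139.5,173.5): print(f([543.3,94.8,z]))
print("lock cands",f([545.5,97,94]),f([542,92.5,94]),f([544.5,95,94]))
print("mm/px right:",0.74883,-0.6623)
E
```

```text
[[239.4 260.3]]
[[238.6 239.3]]
[[236.6 179.2]]
lock cands [[241.8 316.2]] [[242.3 320. ]] [[242.8 317.6]]
mm/px right: 0.74883 -0.6623
```

```bash
python3 - <<'E'
from plant import arm
import cv2
p=arm.read_camera("scene")["frame"];cv2.imwrite("pics/b3.png",cv2.resize(p[155:200,285:330],None,fx=13,fy=13,interpolation=2))
s=cv2.imread("pics/scene0.png");cv2.imwrite("pics/b4.png",cv2.resize(s[155:200,285:330],None,fx=13,fy=13,interpolation=2))
E
```

```text
(no output)
```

View pics/b3.png

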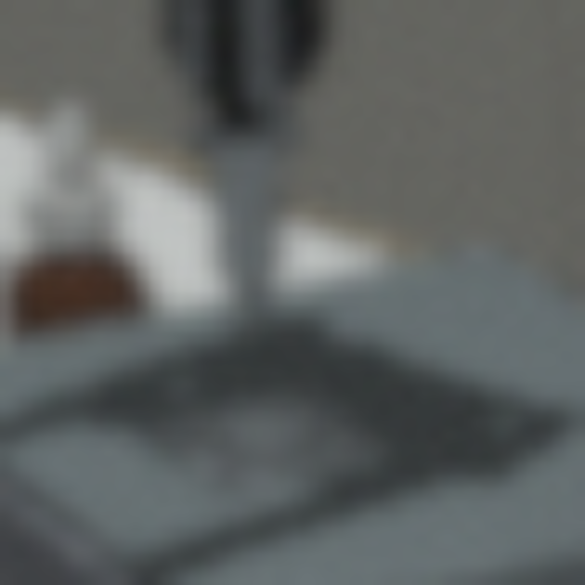

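View pics/b4.png

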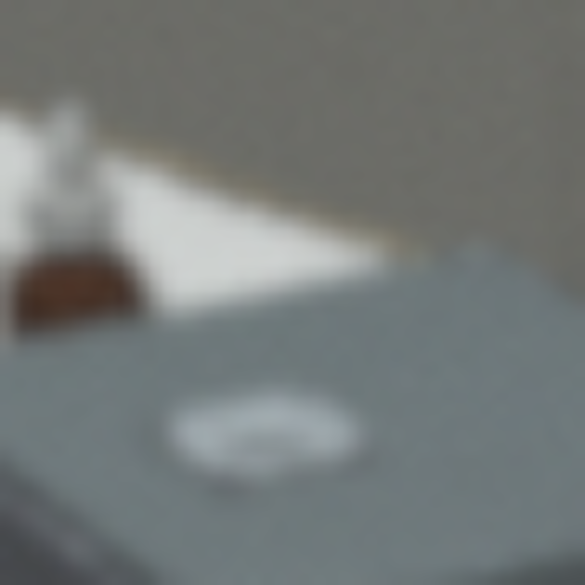

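In the scene view the blade tip is at x≈256 (13x crop) and the hole at ≈267, so the key needs about 1.5 mm of shift in image-right. The depth is uncertain by about ±2.5 mm, which is within the chamfer. I'll descend to just above the mouth.

```bash
python3 nx.py 544.7 94.5 162 202.4
```

```text
t 7.67 pos [543.6  94.5 192.3] yaw -156.08 F [ 0.4 -1.2 -1.2] T [-0.016  0.049 -0.026] gap 9.3 j6 -113.1
[-0.0105, -0.005, 0.3032, 0.0004, -0.0006, 0.0085]
```

move_arm([
  [[-0.011, -0.005, 0.1, 0, 0, 0], [-0.011, -0.005, 0.2, 0, 0, 0], [-0.011, -0.005, 0.3, 0, 0, 0], [-0.011, -0.005, 0.3, 0, 0, 0]],
])

```text
t: 8.18
position: [543.6, 94.3, 160.7]
tool_rot: [-0.207, 0.978, 0.001, -0.003]
contact_force: [-0.4, 0.4, -1.9]
finger_gap: 9.3
```

```bash
python3 nx.py 544.7 94.5 150 203.9; python3 - <<'E'
from plant import arm
import cv2
p=arm.read_camera("scene")["frame"];cv2.imwrite("pics/b5.png",cv2.resize(p[155:200,285:330],None,fx=13,fy=13,interpolation=2))
E
```

```text
t 8.18 pos [543.6  94.3 160.7] yaw -156.10 F [-0.4  0.4 -1.9] T [ 0.057 -0.079  0.01 ] gap 9.3 j6 -113.1
[-0.0112, -0.0032, 0.1067, 0.0008, -0.0015, 0.0]
```

View pics/b5.png

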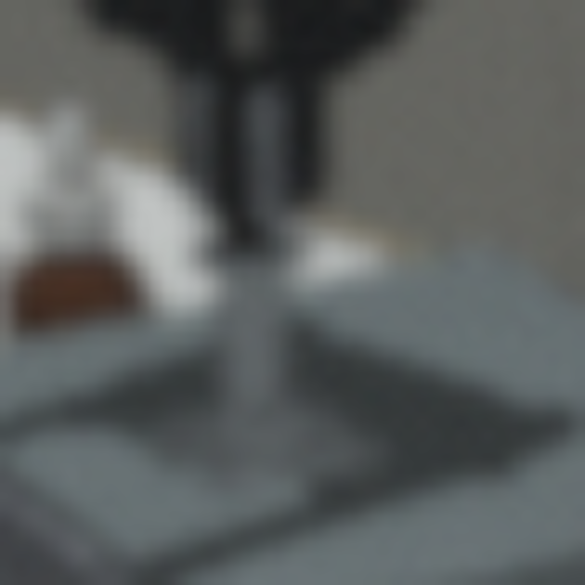

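move_arm([
  [[-0.008, -0.018, 0.0, 0, 0, 0], [-0.008, -0.018, 0.03, 0, 0, 0], [-0.008, -0.018, 0.06, 0, 0, 0]],
])

```text
t: 8.6
position: [546.6, 93.3, 156.3]
tool_rot: [-0.207, 0.978, 0.001, -0.001]
contact_force: [1.1, 1.4, 4.7]
finger_gap: 8.8
```

```bash
python3 nx.py 544.7 93.3 150 203.9
```

```text
t 8.60 pos [546.6  93.3 156.3] yaw -156.10 F [1.1 1.4 4.7] T [ 0.298 -0.134 -0.007] gap 8.8 j6 -113.2
[0.0176, 0.0072, 0.0631, 0.0005, -0.0003, 0.0]
```

The key touched the chamfer lightly (4.7 N) and is being pushed mostly toward +y, which agrees with the top camera's estimate. I'll shift that way.

move_arm([
  [[-0.004, 0.028, -0.01, 0, 0, 0], [-0.004, 0.028, 0.0, 0, 0, 0], [-0.004, 0.028, 0.03, 0, 0, 0]],
])

```text
t: 8.98
position: [546.8, 96.4, 154.2]
tool_rot: [-0.207, 0.978, 0.001, 0.001]
contact_force: [-0.5, 0.3, 10.2]
finger_gap: 9.1
```

```bash
python3 nx.py 545.5 96 150 203.9
```

```text
t 8.97 pos [546.8  96.4 154.2] yaw -156.10 F [-0.5  0.3 10.2] T [0.203 0.102 0.032] gap 9.1 j6 -112.9
[0.0135, 0.0017, 0.0421, 0.0004, 0.0005, 0.0]
```

move_arm([
  [[0.01, 0.014, -0.02, 0, 0, 0], [0.01, 0.014, -0.01, 0, 0, 0], [0.01, 0.014, 0.02, 0, 0, 0]],
])

```text
t: 9.35
position: [546.6, 97.5, 153.8]
tool_rot: [-0.207, 0.978, 0.001, 0.002]
contact_force: [-0.7, 0.9, 13.0]
finger_gap: 9.4
```

```bash
python3 nx.py 545.5 97 150 203.9
```

```text
t 9.35 pos [546.6  97.5 153.8] yaw -156.10 F [-0.7  0.9 13. ] T [ 0.164  0.407 -0.022] gap 9.4 j6 -112.8
[0.0117, 0.0001, 0.0382, 0.0001, 0.0015, -0.0]
```

move_arm([
  [[0.02, 0.012, -0.04, 0, 0, 0], [0.02, 0.012, -0.03, 0, 0, 0], [0.02, 0.012, 0.0, 0, 0, 0], [0.02, 0.012, 0.02, 0, 0, 0]],
])

```text
t: 9.85
position: [546.0, 98.0, 153.8]
tool_rot: [-0.207, 0.978, 0.0, 0.004]
contact_force: [-1.7, 0.7, 13.7]
finger_gap: 9.1
```

```bash
python3 nx.py 545.5 97 150 203.9; python3 - <<'E'
from plant import arm
import cv2
p=arm.read_camera("scene")["frame"];cv2.imwrite("pics/b6.png",cv2.resize(p[155:200,285:330],None,fx=13,fy=13,interpolation=2))
E
```

```text
t 9.85 pos [546.   98.  153.8] yaw -156.10 F [-1.7  0.7 13.7] T [ 0.171  0.338 -0.026] gap 9.1 j6 -112.8
[0.0086, -0.0067, 0.0384, -0.0003, 0.0027, -0.0]
```

View pics/b6.png

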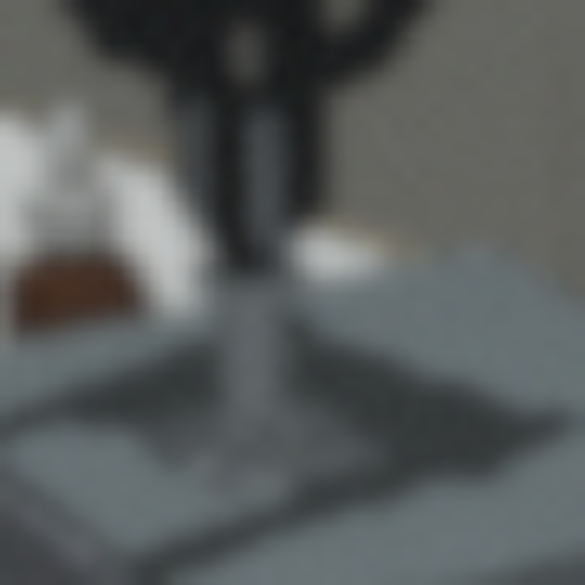

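The push is now along the blade (its +x end touches), while the picture suggests going a little image-right. I'll lift clear, shift, and come down again.

move_arm([
  [[0.018, -0.01, -0.06, 0, 0, 0], [0.018, -0.01, -0.06, 0, 0, 0]],
])

```text
t: 10.15
position: [544.4, 96.1, 159.7]
tool_rot: [-0.207, 0.978, 0.0, 0.004]
contact_force: [-0.2, 0.1, -0.8]
finger_gap: 9.3
```

```bash
python3 nx.py 544.8 96.4 153 203.9
```

```text
t 10.15 pos [544.4  96.1 159.7] yaw -156.11 F [-0.2  0.1 -0.8] T [-0.044 -0.004  0.046] gap 9.3 j6 -113.0
[-0.0045, 0.0015, 0.067, -0.0003, 0.0025, -0.0001]
```

move_arm([
  [[-0.003, 0, 0.03, 0, 0.0025, 0], [-0.003, 0, 0.055, 0, 0.0025, 0], [-0.003, 0, 0.08, 0, 0.0025, 0]],
])

```text
t: 10.52
position: [546.7, 96.6, 153.9]
tool_rot: [-0.207, 0.978, -0.001, 0.002]
contact_force: [-1.6, 1.7, 16.5]
finger_gap: 9.1
```

```bash
python3 nx.py 544.8 96.4 145 203.9
```

```text
t 10.53 pos [546.7  96.6 153.9] yaw -156.11 F [-1.6  1.7 16.5] T [ 0.178  0.397 -0.058] gap 9.1 j6 -112.8
[0.0183, 0.006, 0.0889, -0.0006, 0.0014, -0.0001]
```

The forces consistently push the blade toward −x with a little +y. I'll slide slowly that way under light pressure of about 5 N.

move_arm([
  [[0.005, 0.005, 0.004, 0, 0, 0], [0.012, 0.011, 0.007, 0, 0, 0], [0.02, 0.017, 0.008, 0, 0, 0], [0.028, 0.022, 0.01, 0, 0, 0]],
])

```text
t: 11.02
position: [545.7, 97.1, 154.2]
tool_rot: [-0.207, 0.978, -0.002, 0.005]
contact_force: [6.9, -0.9, 4.9]
finger_gap: 9.3
```

```bash
python3 nx.py 544.8 96.4 145 203.9
```

```text
t 11.03 pos [545.7  97.1 154.2] yaw -156.12 F [ 6.9 -0.9  4.9] T [-0.346 -1.371  0.059] gap 9.3 j6 -112.7
[0.0121, -0.002, 0.0914, -0.0016, 0.0031, -0.0001]
```

Sideways motion is now blocked both ways (about 7 N), yet the depth stays at tip ≈ 89–90 mm. I'll relieve the force and measure the key axis against the hole more carefully, sub-pixel, in the scene view.

move_arm([
  [[-0.008, -0.006, -0.03, 0, 0, 0], [-0.008, -0.006, -0.03, 0, 0, 0]],
])

```text
t: 11.28
position: [545.0, 96.9, 155.9]
tool_rot: [-0.207, 0.978, -0.001, 0.003]
contact_force: [0.8, -0.4, 0.9]
finger_gap: 9.5
```

```bash
python3 - <<'E'
from plant import arm
from h import *
import cv2
T,S=pickle.load(open("cams.pkl","rb"))
np.set_printoptions(precision=2,suppress=True,linewidth=150)
s=arm.state();show(s)
p=arm.read_camera("scene")["frame"];cv2.imwrite("pics/c1_raw.png",p)
g=cv2.cvtColor(p,cv2.COLOR_BGR2GRAY).astype(int);g0=cv2.cvtColor(cv2.imread("pics/scene0.png"),cv2.COLOR_BGR2GRAY).astype(int)
print("plate0");print(g0[182:197,294:318])
print("now");print(g[166:194,296:314])
# projected model
pos=s["position"]
for z in (56.4,60,64.5): print(S.proj([pos-[0,0,z],pos-[0,0,z-12],pos-[0,0,z-46]]))
E
```

```text
t 11.28 pos [545.   96.9 155.9] yaw -156.11 F [ 0.8 -0.4  0.9] T [-0.02 -0.1  -0.01] gap 9.5 j6 -112.7
plate0
[[118 116 115 117 116 116 117 118 117 117 117 116 118 116 117 116 118 116 117 116 117 116 117 117]
 [117 117 118 116 116 116 117 118 117 117 118 118 118 119 117 117 117 116 117 117 117 118 118 116]
 [118 118 117 117 118 117 118 118 120 123 123 127 126 126 121 120 118 117 117 118 117 118 119 118]
 [118 117 117 117 120 124 128 130 132 136 141 144 146 141 136 134 127 120 118 118 118 118 117 117]
 [118 116 116 119 129 138 143 148 152 156 160 163 164 159 155 151 143 133 124 119 118 117 118 118]
 [117 116 114 121 139 155 160 161 162 165 165 166 165 164 164 162 158 148 133 123 119 118 118 118]
 [117 114 113 120 140 159 165 164 160 156 152 152 152 154 158 163 161 153 137 123 119 120 118 118]
 [118 115 113 116 130 147 159 160 154 149 145 145 145 146 150 155 152 143 128 118 117 118 118 119]
 [118 117 114 115 120 131 141 148 146 145 147 145 141 136 135 134 132 124 116 112 116 116 119 117]
 [119 119 117 117 115 118 120 124 124 130 133 133 128 122 120 120 119 115 114 115 116 117 118 117]

[... 2056 characters left out ...]
2  69  63  60  59]
 [ 64  68  71  74  76  81  88  92  90  88  88  88  85  79  75  70  64  59]
 [ 76  76  77  79  80  83  88  90  89  87  89  87  84  81  79  75  71  68]
 [ 89  82  80  81  82  83  84  86  87  87  88  87  84  84  83  82  79  73]
 [100  92  88  89  88  84  85  88  92  91  90  89  86  85  84  82  77  75]
 [108 104  99 100  96  90  90  93  98  98  94  86  81  76  74  71  67  65]
 [110 109 108 106 103  96  96  99 102 103  96  84  72  64  64  62  63  62]
 [111 110 110 109 106 103 101  99  99  95  86  74  65  63  63  69  73  75]]
[[304.73 185.74]
 [304.61 182.3 ]
 [304.28 172.42]]
[[304.76 186.78]
 [304.65 183.33]
 [304.31 173.48]]
[[304.81 188.06]
 [304.69 184.63]
 [304.36 174.79]]
```

The picture puts the key about 0.55 px (1.7 mm) too far left of the hole. With both blade ends touching the chamfer, that fits an offset across the blade. I'll move along −tool y.

move_arm([
  [[-0.008, -0.028, -0.02, 0, 0, 0], [-0.008, -0.028, -0.01, 0, 0, 0], [-0.008, -0.028, 0.015, 0, 0, 0]],
])

```text
t: 11.7
position: [547.3, 94.8, 154.6]
tool_rot: [-0.207, 0.978, -0.001, 0.004]
contact_force: [1.5, 1.6, 3.4]
finger_gap: 9.3
```

```bash
python3 nx.py 547 95.2 145 203.9
```

```text
t 11.70 pos [547.3  94.8 154.6] yaw -156.12 F [1.5 1.6 3.4] T [ 0.22  -0.052 -0.032] gap 9.3 j6 -113.0
[0.0019, 0.0047, 0.0964, -0.0011, 0.0023, -0.0001]
```

move_arm([
  [[0.0, 0.008, 0.015, 0, 0, 0], [0.0, 0.008, 0.025, 0, 0.002, 0]],
])

```text
t: 11.95
position: [548.1, 95.8, 153.2]
tool_rot: [-0.207, 0.978, -0.002, 0.002]
contact_force: [1.4, 1.1, 0.7]
finger_gap: 9.4
```

```bash
python3 nx.py 547 95.2 145 203.9
```

```text
t 11.95 pos [548.1  95.8 153.2] yaw -156.13 F [1.4 1.1 0.7] T [ 0.249 -0.445 -0.012] gap 9.4 j6 -112.7
[0.0131, -0.0007, 0.0817, -0.0014, 0.0012, -0.0002]
```

The depth is now 153.2 with almost no vertical force, so the blade is entering.

move_arm([
  [[-0.01, 0.002, 0.02, -0.001, 0.001, 0], [-0.01, 0.002, 0.045, -0.001, 0.001, 0], [-0.01, 0.002, 0.06, -0.001, 0.001, 0]],
])

```text
t: 12.32
position: [548.5, 96.4, 146.4]
tool_rot: [-0.207, 0.978, -0.0, -0.0]
contact_force: [0.6, 0.2, -0.7]
finger_gap: 9.3
```

```bash
python3 nx.py 547 95.2 140 203.9
```

```text
t 12.32 pos [548.5  96.4 146.4] yaw -156.13 F [ 0.6  0.2 -0.7] T [ 0.111 -0.11  -0.003] gap 9.3 j6 -112.8
[0.0182, -0.005, 0.0635, -0.0001, -0.0002, -0.0002]
```

move_arm([
  [[-0.005, 0.0, 0.02, 0, 0, 0], [-0.005, 0.0, 0.04, 0, 0, 0], [-0.005, 0.0, 0.06, 0, 0, 0]],
])

```text
t: 12.7
position: [549.1, 97.0, 141.4]
tool_rot: [-0.207, 0.978, 0.0, -0.0]
contact_force: [-2.5, 0.9, 5.1]
finger_gap: 9.4
```

```bash
python3 nx.py 548 96 135 203.9
```

```text
t 12.70 pos [549.1  97.  141.4] yaw -156.14 F [-2.5  0.9  5.1] T [ 0.339  0.568 -0.044] gap 9.4 j6 -112.7
[0.0142, -0.0049, 0.0637, 0.0001, -0.0, -0.0002]
```

move_arm([
  [[0.007, 0.011, 0.0, 0, 0, 0], [0.008, 0.013, 0.015, 0, 0, 0], [0.008, 0.013, 0.03, 0, 0, 0]],
])

```text
t: 13.08
position: [548.0, 97.8, 138.3]
tool_rot: [-0.207, 0.978, 0.0, 0.0]
contact_force: [1.4, 0.5, 0.9]
finger_gap: 9.2
```

```bash
python3 nx.py 548 96 135 203.9
```

```text
t 13.07 pos [548.   97.8 138.3] yaw -156.14 F [1.4 0.5 0.9] T [ 0.057 -0.212  0.061] gap 9.2 j6 -112.7
[0.0076, -0.0166, 0.0333, -0.0, 0.0001, -0.0002]
```

The shank is in the hole, and I'm descending towards the bottom.

move_arm([
  [[-0.003, 0.0, 0.03, 0, 0, 0], [-0.003, 0.0, 0.06, 0, 0, 0], [-0.003, 0.0, 0.09, 0, 0, 0], [-0.003, 0.0, 0.11, 0, 0, 0]],
])

```text
t: 13.58
position: [548.2, 97.9, 127.0]
tool_rot: [-0.207, 0.978, 0.0, 0.0]
contact_force: [0.4, 0.1, 0.1]
finger_gap: 9.1
```

```bash
python3 nx.py 548 97.8 121.5 203.9
```

```text
t 13.57 pos [548.2  97.9 127. ] yaw -156.14 F [0.4 0.1 0.1] T [ 0.003 -0.057 -0.015] gap 9.1 j6 -112.6
[0.0021, 0.0001, 0.0549, 0.0, 0.0, -0.0002]
```

Virtually no side force, so it's centred. Now down to the bottom contact.

move_arm([
  [[0, 0.0, 0.02, 0, 0, 0], [0, 0.0, 0.04, 0, 0, 0], [0, 0.0, 0.06, 0, 0, 0]],
])

```text
t: 13.95
position: [548.4, 97.9, 121.3]
tool_rot: [-0.207, 0.978, 0.0, 0.0]
contact_force: [-1.3, -0.1, 8.0]
finger_gap: 9.6
```

```bash
python3 nx.py 548.1 97.9 121.5 203.9
```

```text
t 13.95 pos [548.4  97.9 121.3] yaw -156.14 F [-1.3 -0.1  8. ] T [0.017 0.304 0.019] gap 9.6 j6 -112.6
[0.0025, 0.0006, -0.0024, -0.0, 0.0001, -0.0002]
```

Bottom contact is at 121.3, as expected, with about 8 N. I'll start the clockwise feel sweep with light pressure.

move_arm([
  [[0, 0, 0.006, 0, 0, 0.014], [0, 0, 0.007, 0, 0, 0.028], [0, 0, 0.008, 0, 0, 0.042], [0, 0, 0.008, 0, 0, 0.056]],
])

```text
t: 14.45
position: [548.9, 97.8, 121.4]
tool_rot: [-0.119, 0.993, -0.0, 0.001]
contact_force: [-1.3, -0.2, 3.2]
finger_gap: 9.5
```

```bash
python3 nx.py 548.1 97.9 121.5 203.9
```

```text
t 14.45 pos [548.9  97.8 121.4] yaw -166.29 F [-1.3 -0.2  3.2] T [0.    0.067 0.001] gap 9.5 j6 -102.5
[0.0075, 0.0024, -0.0013, -0.0002, 0.0005, -0.0566]
```

move_arm([
  [[0.003, 0, 0.008, 0, 0, 0.014], [0.003, 0, 0.01, 0, 0, 0.028], [0.003, 0, 0.011, 0, 0, 0.042], [0.003, 0, 0.012, 0, 0, 0.056]],
])

```text
t: 14.95
position: [549.0, 97.7, 121.3]
tool_rot: [-0.031, 1.0, -0.0, 0.001]
contact_force: [-1.0, -0.1, 4.4]
finger_gap: 9.6
```

```bash
python3 nx.py 548.2 97.9 121.5 203.9
```

```text
t 14.95 pos [549.   97.7 121.3] yaw -176.45 F [-1.  -0.1  4.4] T [-0.078  0.287  0.035] gap 9.6 j6 -92.3
[0.0078, 0.0026, -0.0024, -0.0003, 0.0007, -0.113]
```

move_arm([
  [[0.004, 0, 0.008, 0, 0, 0.014], [0.004, 0, 0.01, 0, 0, 0.028], [0.004, 0, 0.012, 0, 0, 0.042], [0.004, 0, 0.013, 0, 0, 0.056]],
])

```text
t: 15.45
position: [548.9, 97.5, 121.1]
tool_rot: [0.058, 0.998, -0.0, 0.002]
contact_force: [-1.3, -0.6, 5.1]
finger_gap: 8.9
```

```bash
python3 nx.py 548.2 97.9 121.5 203.9
```

```text
t 15.45 pos [548.9  97.5 121.1] yaw 173.40 F [-1.3 -0.6  5.1] T [-0.047  0.331  0.024] gap 8.9 j6 -82.2
[0.0072, 0.0031, -0.0042, -0.0004, 0.0009, -0.1694]
```

move_arm([
  [[0.007, 0, 0.008, 0, 0, 0.014], [0.007, 0, 0.01, 0, 0, 0.028], [0.007, 0, 0.012, 0, 0, 0.042], [0.007, 0, 0.013, 0, 0, 0.056]],
])

```text
t: 15.95
position: [548.5, 97.3, 120.7]
tool_rot: [0.146, 0.989, -0.0, 0.002]
contact_force: [-1.0, -1.1, 4.0]
finger_gap: 9.0
```

```bash
python3 nx.py 548.2 97.9 121.5 203.9
```

```text
t 15.95 pos [548.5  97.3 120.7] yaw 163.25 F [-1.  -1.1  4. ] T [-0.135  0.24   0.02 ] gap 9.0 j6 -72.0
[0.0042, 0.0046, -0.0081, -0.0005, 0.0011, -0.2258]
```

move_arm([
  [[0.004, 0.004, 0.008, 0, 0, 0.014], [0.004, 0.004, 0.01, 0, 0, 0.028], [0.004, 0.004, 0.013, 0, 0, 0.042], [0.004, 0.004, 0.015, 0, 0, 0.056]],
])

```text
t: 16.45
position: [548.1, 96.9, 119.2]
tool_rot: [0.233, 0.973, -0.001, 0.002]
contact_force: [0.4, -3.1, 0.4]
finger_gap: 9.3
```

```bash
python3 nx.py 548.2 97.9 121.5 203.9
```

```text
t 16.45 pos [548.1  96.9 119.2] yaw 153.10 F [ 0.4 -3.1  0.4] T [-0.44  -0.028  0.044] gap 9.3 j6 -61.8
[0.0036, 0.0088, -0.0229, -0.001, 0.0011, -0.2822]
```

z dropped to 119.2 and the vertical force vanished, so the blade has found the keyway at about −14° relative to the case. I'll push gently down.

move_arm([
  [[-0.002, -0.005, 0.01, 0, 0, -0.008], [-0.002, -0.005, 0.03, 0, 0, -0.01], [-0.002, -0.005, 0.045, 0, 0, -0.01]],
])

```text
t: 16.82
position: [548.1, 96.5, 114.5]
tool_rot: [0.217, 0.976, -0.001, 0.002]
contact_force: [0.6, -0.4, 0.1]
finger_gap: 8.8
```

```bash
python3 nx.py 548.2 97.9 112.3 153.1
```

```text
t 16.82 pos [548.1  96.5 114.5] yaw 154.93 F [ 0.6 -0.4  0.1] T [-0.003 -0.087 -0.031] gap 8.8 j6 -63.7
[0.0051, 0.0133, 0.022, -0.0004, 0.0014, 0.0102]
```

move_arm([
  [[0, 0, 0.01, 0, 0, 0], [0, 0, 0.02, 0, 0, 0], [0, 0, 0.028, 0, 0, 0]],
])

```text
t: 17.2
position: [548.2, 96.5, 113.0]
tool_rot: [0.217, 0.976, -0.001, 0.002]
contact_force: [-3.4, -0.5, 9.8]
finger_gap: 9.0
```

```bash
python3 nx.py 548.2 97 112.3 153.1
```

```text
t 17.20 pos [548.2  96.5 113. ] yaw 154.94 F [-3.4 -0.5  9.8] T [-0.046  0.681 -0.023] gap 9.0 j6 -63.7
[0.0022, 0.0042, 0.0067, -0.0005, 0.0014, 0.0102]
```

move_arm([
  [[0.01, -0.004, 0.0, 0, 0, 0], [0.01, -0.004, 0.005, 0, 0.0, 0], [0.01, -0.004, 0.012, 0, 0.0, 0]],
])

```text
t: 17.58
position: [547.9, 96.5, 113.0]
tool_rot: [0.217, 0.976, -0.001, 0.003]
contact_force: [-0.7, 0.3, 8.8]
finger_gap: 9.2
```

```bash
python3 nx.py 548.2 97 112.3 153.1;  python3 - <<'E'
from plant import arm
import cv2
p=arm.read_camera("scene")["frame"];cv2.imwrite("pics/d1.png",cv2.resize(p[155:200,285:330],None,fx=13,fy=13,interpolation=2))
E
```

```text
t 17.57 pos [547.9  96.5 113. ] yaw 154.95 F [-0.7  0.3  8.8] T [-0.095  0.219  0.022] gap 9.2 j6 -63.7
[-0.0005, 0.0053, 0.0069, -0.0003, 0.0018, 0.0103]
```

View pics/d1.png

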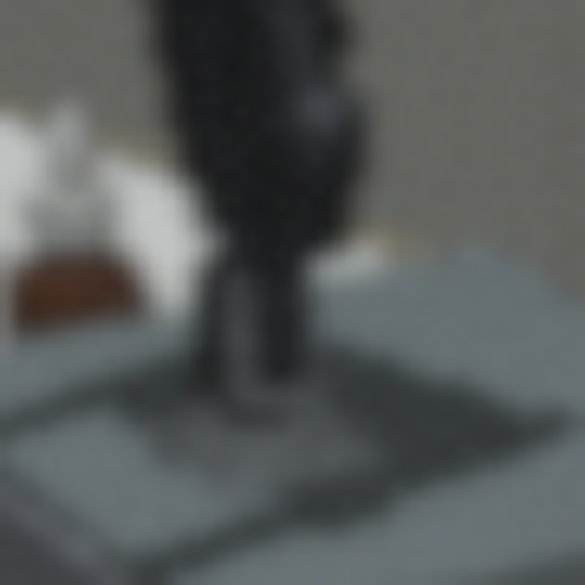

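move_arm([
  [[0.0, 0.004, 0.0, 0, 0.003, 0.006], [0.0, 0.004, 0.01, 0, 0.003, 0.0], [0.0, 0.004, 0.015, 0, 0.003, -0.004]],
])

```text
t: 18.0
position: [548.6, 96.7, 112.9]
tool_rot: [0.211, 0.978, -0.0, -0.002]
contact_force: [-3.5, -1.5, 11.2]
finger_gap: 9.3
```

```bash
python3 nx.py 548.2 97 112.3 153.1
```

```text
t 18.00 pos [548.6  96.7 112.9] yaw 155.70 F [-3.5 -1.5 11.2] T [-0.263  0.52  -0.069] gap 9.3 j6 -64.6
[0.0046, 0.0015, 0.0064, -0.0004, -0.001, 0.0144]
```

It stops firmly at 112.9 (112.5 expected from the stand height), so I take it as home. Next I turn clockwise in small steps with almost no downward push.

move_arm([
  [[0.006, 0.0, 0.0, 0, -0.001, 0.02], [0.006, 0.0, 0.002, 0, -0.001, 0.045], [0.006, 0.0, 0.002, 0, -0.001, 0.07], [0.006, 0.0, 0.002, 0, -0.001, 0.095], [0.006, 0.0, 0.002, 0, -0.001, 0.12]],
])

```text
t: 18.62
position: [547.7, 96.3, 113.0]
tool_rot: [0.391, 0.921, -0.002, -0.0]
contact_force: [-1.0, -2.8, 4.9]
finger_gap: 9.3
```

```bash
python3 nx.py 548.2 97 112.3 120
```

```text
t 18.62 pos [547.7  96.3 113. ] yaw 134.02 F [-1.  -2.8  4.9] T [-0.535  0.276  0.217] gap 9.3 j6 -42.8
[0.0022, 0.0085, 0.0073, -0.001, 0.0004, 0.0779]
```

```bash
python3 - <<'E'
from plant import arm
from h import *
import cv2
p=arm.read_camera("scene")["frame"];cv2.imwrite("pics/e1.png",cv2.resize(p[135:235,265:365],None,fx=6,fy=6,interpolation=2))
show(arm.state())
p=arm.read_camera("top")["frame"];cv2.imwrite("pics/e2.png",cv2.resize(p[115:225,220:340],None,fx=5.4,fy=5.4,interpolation=2))
show(arm.state())
E
```

```text
t 18.68 pos [547.8  96.3 113. ] yaw 133.91 F [-1.5 -1.9  4.5] T [-0.477  0.261  0.077] gap 9.4 j6 -42.7
t 18.73 pos [547.8  96.3 113. ] yaw 134.09 F [-1.1 -2.5  5.2] T [-0.551  0.219  0.057] gap 9.7 j6 -42.9
```

View pics/e1.png

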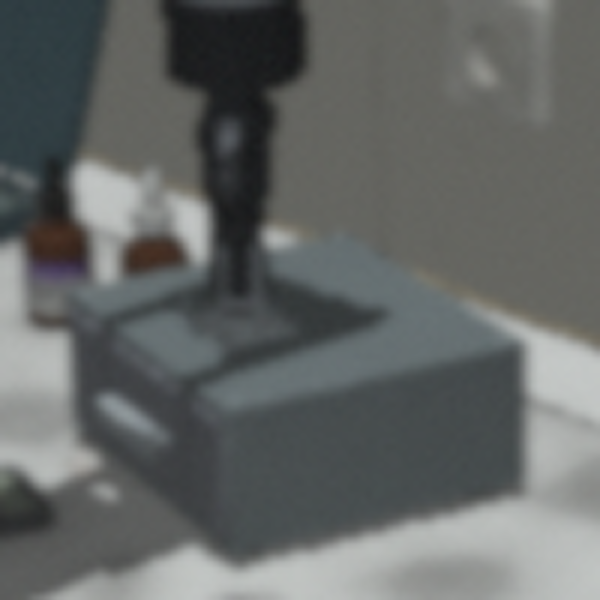

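View pics/e2.png

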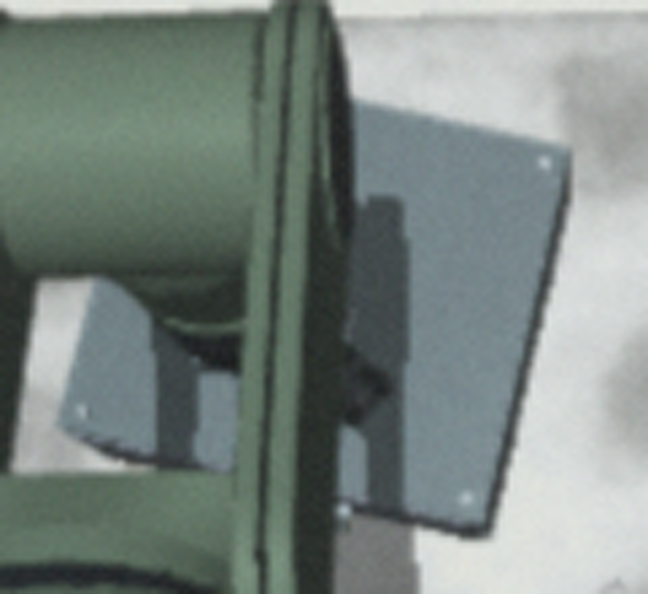

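The drawer is still closed and the torque settled to about 0.06 N m. I'll keep turning slowly and relieve the side load.

move_arm([
  [[-0.003, -0.005, 0.0, 0, 0, 0.015], [-0.003, -0.005, 0.002, 0, 0, 0.032], [-0.003, -0.005, 0.003, 0, 0, 0.049], [-0.003, -0.005, 0.003, 0, 0, 0.066], [-0.003, -0.005, 0.003, 0, 0, 0.083]],
])

```text
t: 19.35
position: [547.4, 95.8, 113.1]
tool_rot: [0.507, 0.862, -0.002, -0.0]
contact_force: [-1.2, -1.4, 5.1]
finger_gap: 9.5
```

```bash
python3 - <<'E'
from plant import arm
from h import *
import cv2
show(arm.state())
p=arm.read_camera("scene")["frame"];cv2.imwrite("pics/f1.png",cv2.resize(p[135:235,265:365],None,fx=6,fy=6,interpolation=2))
show(arm.state())
E
```

```text
t 19.35 pos [547.4  95.8 113.1] yaw 119.12 F [-1.2 -1.4  5.1] T [0.003 0.232 0.241] gap 9.5 j6 -28.0
t 19.40 pos [547.4  95.9 113. ] yaw 119.04 F [-1.  -0.7  5.2] T [-0.074  0.244  0.164] gap 9.5 j6 -27.9
```

View pics/f1.png

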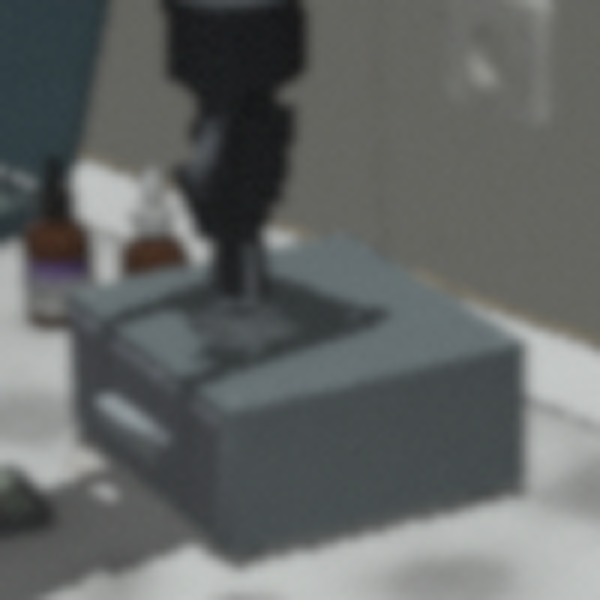

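move_arm([
  [[0, 0, 0.0, 0, 0, 0.012], [0, 0, 0.0, 0, 0, 0.024], [0, 0, 0.0, 0, 0, 0.036]],
])

```text
t: 19.77
position: [547.3, 95.8, 113.1]
tool_rot: [0.555, 0.832, -0.002, -0.001]
contact_force: [0.3, -0.4, 3.6]
finger_gap: 9.4
```

```bash
cat > lk.py <<'E'
import sys
from plant import arm
from h import *
import cv2
show(arm.state())
p=arm.read_camera("scene")["frame"];cv2.imwrite(sys.argv[1],cv2.resize(p[135:235,265:365],None,fx=6,fy=6,interpolation=2))
show(arm.state())
p0=cv2.imread("pics/scene0.png")
d=cv2.absdiff(p0,p)[185:215,275:300].mean();print("handle diff",d)
try: print([(np.round(x["point"]).tolist(),round(x["conf"],2)) for x in arm.find_in(arm.read_camera("scene"),"drawer")][:2])
except Exception as e: print(e)
E
python3 lk.py pics/f2.png
```

```text
t 19.77 pos [547.3  95.8 113.1] yaw 112.52 F [ 0.3 -0.4  3.6] T [-0.099  0.044  0.051] gap 9.4 j6 -21.4
t 19.82 pos [547.3  95.8 113.1] yaw 112.48 F [ 0.3 -0.5  3.2] T [-0.135  0.025  0.037] gap 9.6 j6 -21.3
handle diff 27.682222222222222
[([573.0, -369.0, 16.0], 0.21)]
```

View pics/f2.png

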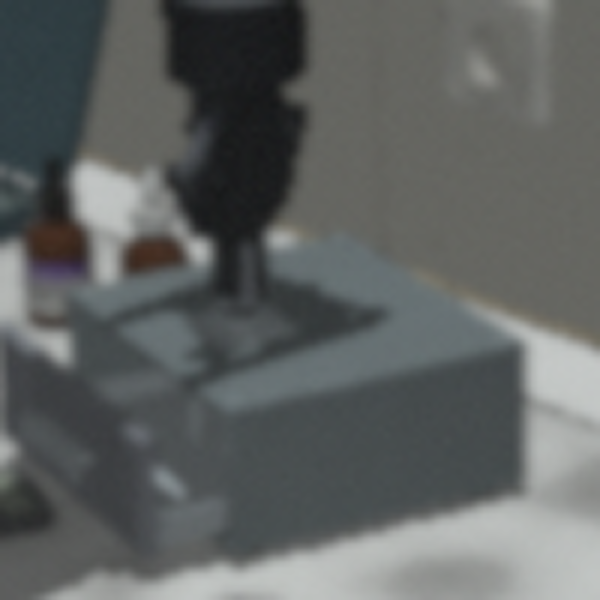

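The drawer has sprung out: its front panel now reaches (10–230, 330–560) in the crop. I'll stop turning, press lightly to confirm the key is seated, then let go.

move_arm([
  [[0, 0, 0.008, 0, 0, 0], [0, 0, 0.01, 0, 0, 0]],
])

```text
t: 20.18
position: [547.4, 95.8, 113.0]
tool_rot: [0.554, 0.832, -0.002, -0.001]
contact_force: [-2.3, -0.4, 9.3]
finger_gap: 9.6
```

```bash
python3 nx.py 547.3 95.8 113 112.5
```

```text
t 20.18 pos [547.4  95.8 113. ] yaw 112.65 F [-2.3 -0.4  9.3] T [-0.114  0.486  0.016] gap 9.6 j6 -21.5
[-0.0, -0.0008, -0.0002, -0.0013, 0.0004, 0.0008]
```

move_arm([
  [[0, 0, 0, 0, 0, 0], [0, 0, 0, 0, 0, 0]],
])

```text
t: 20.42
position: [547.3, 95.8, 113.0]
tool_rot: [0.554, 0.832, -0.002, -0.001]
contact_force: [-1.3, -1.5, 4.5]
finger_gap: 9.4
```

move_arm([
  [[0, 0, 0, 0, 0, 0], [0, 0, 0, 0, 0, 0], [0, 0, 0, 0, 0, 0], [0, 0, 0, 0, 0, 0]],
], fingers=0.3)

```text
t: 20.92
position: [547.2, 95.9, 112.8]
tool_rot: [0.554, 0.832, -0.002, -0.001]
contact_force: [-0.0, -0.3, 0.2]
finger_gap: 55.2
```

```bash
python3 lk.py pics/g1.png
```

```text
t 20.93 pos [547.2  95.9 112.8] yaw 112.68 F [-0.  -0.3  0.2] T [ 0.027  0.05  -0.013] gap 55.2 j6 -21.5
t 20.98 pos [547.2  95.9 112.9] yaw 112.68 F [0.9 0.7 0.1] T [0.001 0.018 0.057] gap 55.4 j6 -21.5
handle diff 28.019111111111112
[([452.0, 104.0, 44.0], 0.72), ([546.0, 89.0, 116.0], 0.46)]
```

View pics/g1.png

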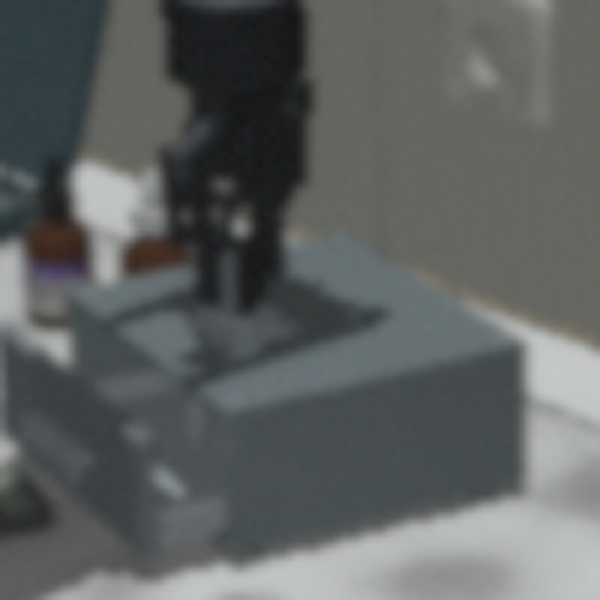

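Released with no residual force. I'll raise the hand straight up, clear of the key.

move_arm([
  [[0, 0, -0.1, 0, 0, 0], [0, 0, -0.4, 0, 0, 0], [0, 0, -0.9, 0, 0, 0], [0, 0, -1, 0, 0, 0], [0, 0, -1, 0, 0, 0]],
])

```text
t: 21.7
position: [548.4, 96.1, 214.5]
tool_rot: [0.554, 0.832, -0.001, 0.001]
contact_force: [-0.6, -0.1, -0.1]
finger_gap: 55.6
```

```bash
python3 lk.py pics/g2.png; python3 - <<'E'
from plant import arm
import cv2
p=arm.read_camera("scene")["frame"];cv2.imwrite("pics/g3.png",cv2.resize(p[155:200,285:330],None,fx=13,fy=13,interpolation=2))
cv2.imwrite("pics/g5.png",p)
p=arm.read_camera("top")["frame"];cv2.imwrite("pics/g4.png",p)
E
```

```text
t 21.70 pos [548.4  96.1 214.5] yaw 112.68 F [-0.6 -0.1 -0.1] T [-0.012 -0.029 -0.017] gap 55.6 j6 -21.5
t 21.75 pos [547.3  96.1 212.8] yaw 112.67 F [-0.4  0.1  0.6] T [-0.002 -0.     0.02 ] gap 55.5 j6 -21.5
handle diff 26.910666666666668
[([450.0, 103.0, 40.0], 0.79), ([543.0, 94.0, 124.0], 0.33)]
```

View pics/g3.png

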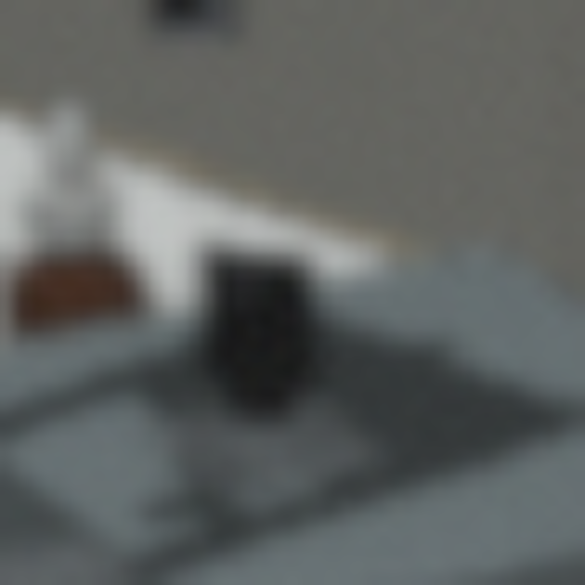

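View pics/g4.png

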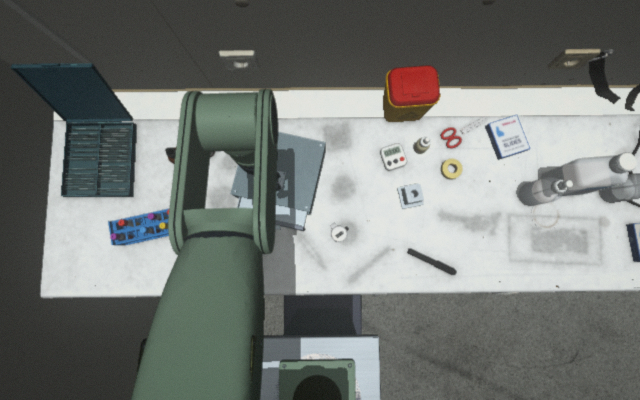

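```bash
python3 - <<'E'
from h import *
T,S=pickle.load(open("cams.pkl","rb"))
print([np.round(((S.proj([547.5,96.5,z])-[285,155]+.5)*13-.5),0).tolist() for z in (142,106,94)])
from plant import arm
print(arm.sign_off()); show(arm.state())
E
```

```text
[[[266.0, 244.0]], [[270.0, 379.0]], [[272.0, 424.0]]]
the job is handed in; nothing more can be done
None
the job is handed in; nothing more can be done
```

The drawer is open and the key is standing in the lock, released. I handed the job in at about 22 s of the 56 s allowed.

- **What I did:** I took the key from its stand and worked it into the lock mouth. A light clockwise sweep found the keyway at about −14° from the case's x axis. I pushed the key down until it stopped, then turned it clockwise. The drawer sprang out between 48° and 55° past the axis, and I stopped turning there.
- **Last checks that agreed:**
  - The pictures show the drawer fully out and the key upright in the lock. Its bow top is within about 2 mm of the fully home height.
  - The key stood firm against a last light press of about 9 N. The hand then came away with no force on it.
  - In the last top view the marker, tape roll and immersion oil stand where they were. The iodine bottle and specimen cup were hidden by the arm in that view; I didn't go near them.
- **Checks that did not go cleanly:**
  - Finding the hole took several tries on the chamfer, with up to about 16 N downward and 7 N sideways.
  - Readings of 0.2 N m showed up briefly during the turn, against the stated 0.03 N m. They had dropped to about 0.04 N m once the drawer was out.
  - The key came to rest about 0.5 mm higher than I had calculated for fully home. That is within the measuring error, so I can't confirm its seating more finely than that.

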